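# Hold a spread snap ring at the spindle groove of a revolving trinket tray

### The arm

A 7-joint arm with a two-finger parallel gripper is mounted at the origin on the work surface. World frame = base frame: x ahead of the robot, y to its left, z up, the work surface at z = 0. Lengths are in m, angles in rad, forces in N, time in s.
With the tool pointing down it reaches from about 0.4 to 0.85 m from the base axis. Payload 6.9 kg.
Tool frame: the origin (TCP) lies midway between the tips of the shut fingers; the grasp point (between the pads) lies 19 mm behind it (grasp_offset is the z of the grasp point in the tool frame, in m); z points along the fingers, y is the direction in which the jaws open and shut (so a half turn about z gives the same grasp; the last joint's range is limited). The gripper opens to 85 mm and grips with 20 to 120 N. Pads are 22 mm wide; open, the fingers measure 114 mm over their backs; the gripper's body (76 mm by 85 mm) begins 54 mm behind the grasp point. The pads swing forward as they close: fully open they stand 13 mm farther back than shut.
Start: joints at [1.421, 0.507, -0.238, 1.5, 0.126, 1.149, -0.155], TCP at [0.158, -0.605, 0.202] pointing down, gripper open.
Joint ranges: [-3.08, 3.08], [-0.24, 2.05], [-1.43, 1.35], [0, 2.5], [-1.52, 4.66], [0.17, 1.96], [-2.89, 2.89]. Speed limits (rad/s): [2.39, 2.39, 3.14, 3.14, 3.14, 3.14, 3.14].

### API

Orientations are given as a unit quaternion [w, x, y, z].
In Python, from rig import observe, capture, calibration, sign_off, grasp_offset gives the robot as it stands. The module is installed in compiled form; this text tells all that it offers.
- The arm moves only by the tool carry_out, never from a script. Its argument "plan" is a list of rows, each a list of 4 numbers: the shift along the tool's x, y, z in cm, then the turn about the tool's z in degrees. In form: [[x, y, z, yaw], ...]. A call has 1 to 10 rows; each row shifts and turns the pose as measured when the row begins, along the tool's axes as they then stand; what a row does not reach is not made up. A row lasts 1/10 s, in which the tool goes at most 50 mm and 8.59 degrees, less where a joint would pass 70% of its speed; a pose out of reach is approached as far as the arm can. A call is refused whole if a number of a shift passes 5 or a number of a turn 8.59, either way. A call with a gripper value outside its range is refused whole. "fingers" is the finger opening in cm, from 0 to 8.54, set as the call begins (left out, the last holds). The fingers move at their own pace and stop on an object; "squeeze" is the grip in N (left out, the last holds). Time passes only in rows, so rows that do not move let the fingers close. It gives the time, the measured TCP pose, the force and the opening at its end, in the units of the state.
- observe(): the state, without advancing time (a new reading comes with each control period).
- capture(name): name is "scene" or "top" or "wrist"; returns the picture (400x640x3 uint8, blue, green, red); there is no depth.
- calibration(name): a dict with "mtx" (3x3 intrinsics, pixels), "extrinsics" (4x4, takes a point from camera to world coordinates). Camera axes: x right, y up, looking along -z (the intrinsics and any distortion apply to the point x, -y, -z); pixel columns grow to the right and rows downward; lengths in m; the calibration is good to about 2 mm. A picture is of the moment at which its call begins: read the wrist's pose just before it. calibration takes no time and is no camera call; for the wrist camera it gives the pose at the moment of the call.
- sign_off(): hands the job in, once; it reports no verdict.
The state is a dict: "clock": time; "q": joint angles; "joint_velocities": joint speeds; "tau": joint torques, N m; "position": TCP position; "ee_rot": TCP orientation; "wrist_force": force on the tool from outside, world axes, zero at the start; "moment": the same for the moment, N m; "gripper_width": finger opening in m.
Only numpy, scipy, OpenCV 4.12 (cv2) and the standard library are available. Lean on these libraries where they do the work, as an engineer would, in place of code of your own. Each camera call takes 0.05 s, during which the arm holds its last target.

### The job

The revolving trinket tray on the dresser needs its snap ring fitted on the steel spindle stub. Lift the spreader pliers out of their wooden caddy, put their tips down into the gap of the snap ring on its stand and squeeze so that they spread and carry the ring (do not touch the ring with the fingers), then slide the spread ring over the top of the stub down to level with the groove. Finish while still holding the squeezed pliers there, with the ring spread wide, level and around the groove without resting on the stub or the tray, and leave the other things on the dresser alone.

Things in the scene. Friction and masses are not known exactly. Their poses are not given: they have to be found in the camera images.
- pliers: Spreader pliers, 140 g, steel, two black handles, upright in the caddy, tips down. Origin on the pivot; z up, x along the pivot pin, levers swing in the y-z plane; a half turn about z is the same tool. Squeezing the handles SPREADS the tips; a spring closes them. Shoulder blocks at the pivot (50 mm in x, 26 in y, 6 mm below to 6 above the origin) rest on the caddy's cheeks.
- grip (a point): Between the handles, 45 mm above the pliers' origin: grip here from above, across y. Handles are 16 mm wide in x, 22 to 64 mm above the pliers' origin, bent outward: at rest their upper half (above about 40 mm) is upright, 53 mm over the outer faces; at the stop the lower half is upright, 32 mm apart. 4 N a finger starts the squeeze, 16 N reaches the stop with the ring on; use 20 N or more.
- tips (a point): Between the tips, 75 mm below the pliers' origin, mid height of the V notches (opening to +y and -y, mouth 12 mm tall, lower edge 8.5 mm below here). Tips 12 mm wide in x; closed, 20 mm over both. A 4 mm ring end settles in each V, 4.5 mm from the mid plane when closed, 23 mm at full spread. Handles held 50 mm apart: nearly closed.
- lever_a (a joint): swing of one pliers lever: 0 = handles apart, tips closed; 0.25 rad = handles squeezed to the stop, tips fully spread. The other lever always mirrors it.
- ring: Steel snap ring, 36 g, flat on its stand. Origin: centre of its underside; z up; x from the centre to the open gap. 4 mm thick, 48 mm outer and 34 mm inner diameter; two inward lugs 10.5 mm from the centre at rest, 15 mm when spread. Halves hinge at the back; the spring presses about 4 N on each tip when spread. Spreading draws the ring's centre 3 to 4 mm towards the tips, to 21 mm from them.
- gap (a point): Middle of the ring's gap at rest, 25 mm from the ring's centre along its x and 2 mm above its underside: the pliers' tips belong here, pliers y along the ring's y. The gap is bounded by two straight end tabs, 16 mm long, 28 mm apart at rest (narrower outward, 25 to 31 mm), parallel and 46 mm apart when fully spread.
- half_a (a joint): opening of one half of the ring: 0 = relaxed, about 0.19 rad = spread by the pliers at their stop. The other half always mirrors it.
- stand: Fixed wooden stand for the ring; origin under the centre of the ring's place, x as the ring's (gap side). Base 60 by 60 mm, 6 mm thick, from x = -38 to 22 mm; block from x = -24 to 8 mm, 50 mm wide in y, top 30 mm above its origin, on which the ring lies with its gap overhanging. A peg of 12 mm diameter rises 10 mm above the block inside the ring.
- caddy: Fixed wooden pliers caddy, 64 by 96 mm, 90 mm tall; origin under its centre. Two cheeks facing x, 20 mm apart, carry the pliers' shoulder blocks (pliers origin 96 mm above the caddy's); the jaws hang in the slot between them, which is as long as the caddy (y) and whose end walls are lower.
- tray: Fixed revolving trinket tray of dark wood, round, 130 mm diameter, 20 mm high at the rim; origin under its centre, z up. The steel spindle stub stands in its middle: 24 mm diameter, top 72 mm above the origin (edge bevelled 3 mm).
- groove (a point): point on the stub's axis at mid height of the groove, 55 mm above the tray's origin and 17 mm below the stub's top. Groove 10 mm tall, 18 mm diameter. The ring's middle plane (2 mm above the ring's origin) belongs here.
- bottle: bystander: amber bottle, 44 mm diameter, 120 mm tall; origin at its foot
- jar: bystander: white jar, 60 mm diameter, 50 mm tall; origin at its foot
- vial: bystander: small glass bottle, 24 mm diameter, 55 mm tall; origin at its foot
- spool: bystander: wooden thread spool, 28 mm diameter, 35 mm tall; origin at its foot
- screwdriver: bystander: screwdriver, 180 mm long, lying along its x
- brush: bystander: brush, 190 mm long, lying along its x
- cup: bystander: white cup, 72 mm diameter, 85 mm tall; origin at its foot
Mind the look-alikes: they are no part of the job. What is shaped like the tray but orange or yellow is not meant. Several things have the shape of the ring; the one meant has the colours described above.

How it is judged:
On the way, in this order (a step that is already met when the one before it is completed fails the run):
1. pliers gripped and lifted out of the caddy (z of pliers in the frame of caddy above 0.115 m and contact force between pliers and caddy below 0.1 N and contact force between the fingers and pliers above 1 N), for 0.1 s.
2. ring spread by the pliers and lifted clear of its stand (value of joint half_a above 0.15 rad and contact force between pliers and ring above 1 N and contact force between ring and stand below 0.1 N and z of ring in the frame of stand above 0.042 m), for 0.1 s.
At the end, for the whole second after the job is handed in: Squeezed pliers (fingers over 3 N) hold the ring spread (half_a over 0.15 rad), at rest, its mid plane within 3.5 mm of the groove's mid height, centre within 6 mm of the stub's axis, tilt under 0.14 rad; ring and pliers press on tray or stub with under 0.5 N (value of joint half_a above 0.15 rad and z of ring in the frame of groove between -0.0055 and 0.0015 m and horizontal distance between ring and groove below 0.006 m and angle between ring's own z axis and vertical below 0.14 rad and contact force between each of ring, pliers and tray below 0.5 N and contact force between pliers and ring above 1 N and contact force between the fingers and pliers above 3 N and linear speed of ring below 0.02 m/s); the arm keeps its last pose, push and grip.
It fails at once if the fingers touch the ring (contact force between the fingers and ring above 0.5 N).
It fails at once if a bystander is disturbed (distance of any of bottle, jar, vial, spool, screwdriver, brush, cup from where it was at the start of the episode above 0.03 m).
It also fails if it takes over 56 s, if anything falls off the work surface, if the arm or the gripper's body presses on something with over 40 N, if the wrist force passes 120 N, or if a joint passes its speed limit or range.

## Working session

There is one attempt and no reset: what is moved stays moved. The work goes in short steps, Python scripts to look and compute and a tool call to move; the robot and the scene stay as the last step left them, time stands still between calls to the robot, and variables do not carry over. Pictures are saved under pics/ and viewed, and the job is handed in when it is done.

Besides the shell and the picture viewer there is one more tool, called after "Emit:" by a JSON object that holds its "op" and its "data", one argument or row to a line. carry_out: Moves the arm, as the interface text tells. Its arguments: {"type":"object","properties":{"plan":{"type":"array"},"fingers":{"type":"number"},"squeeze":{"type":"number"}},"required":["plan"]}

```bash
ls; mkdir -p pics; python3 - <<'E'
from rig import *
import cv2, numpy as np
s=observe(); print(s); print(grasp_offset)
for n in ["scene","top","wrist"]:
    c=calibration(n); print(n,c)
    cv2.imwrite(f"pics/{n}0.png",capture(n))
E
```

```text
pics
{'clock': 0.0, 'q': array([ 1.42153409,  0.50834704, -0.23752086,  1.50110745,  0.12571745,
        1.14888525, -0.15480649]), 'joint_velocities': array([-0.00122688,  0.00052351,  0.00073707,  0.00032165,  0.00084614,
       -0.00047636,  0.00051816]), 'tau': array([ 1.62062161e-04, -6.20592570e+01, -2.18700998e+00, -2.49653721e+01,
        1.25686874e-02,  1.20572778e-02,  3.90613451e-06]), 'position': array([ 0.15729133, -0.60433078,  0.20133262]), 'ee_rot': array([-8.67725967e-04,  9.91896868e-01,  1.27042641e-01, -1.34074867e-04]), 'wrist_force': array([ 0.07611271, -0.271834  , -0.56564774]), 'moment': array([-0.02223352, -0.02046109, -0.00150399]), 'gripper_width': 0.08543070554152944}
-0.0187
scene {'mtx': array([[473.1533719 ,   0.        , 321.3209789 ],
       [  0.        , 473.1533719 , 200.44858051],
       [  0.        ,   0.        ,   1.        ]]), 'extrinsics': array([[ 0.53598244, -0.68658357,  0.49124925,  1.16184996],
       [ 0.84415978,  0.42840271, -0.32228151, -0.36407114],
       [ 0.01082068,  0.58743009,  0.80920257,  1.0952771 ],
       [ 0.        
[... 199 characters left out ...]
       ]]), 'extrinsics': array([[-0.01924678,  0.98682378, -0.16064987,  0.41160701],
       [-0.99981222, -0.018634  ,  0.00532025,  0.03245917],
       [ 0.0022566 ,  0.1607221 ,  0.98699712,  1.15582482],
       [ 0.        ,  0.        ,  0.        ,  1.        ]])}
wrist {'mtx': array([[334.38665756,   0.        , 319.04559454],
       [  0.        , 334.38665756, 197.99983503],
       [  0.        ,   0.        ,   1.        ]]), 'extrinsics': array([[ 0.25165764,  0.93391383,  0.25391611,  0.22129205],
       [-0.96781279,  0.24355007,  0.06341744, -0.58722411],
       [-0.00261486, -0.26170274,  0.96514498,  0.37260978],
       [ 0.        ,  0.        ,  0.        ,  1.        ]])}
```

View pics/scene0.png

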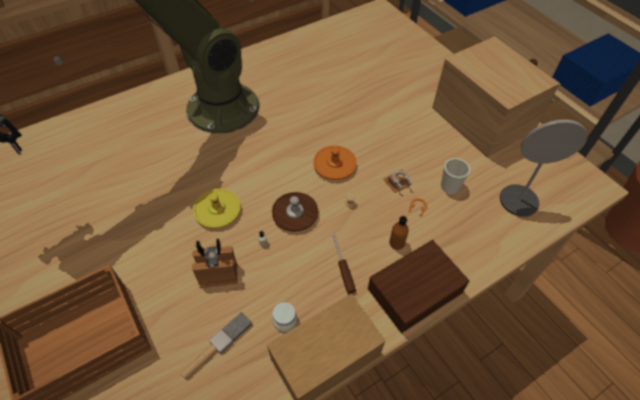

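View pics/top0.png

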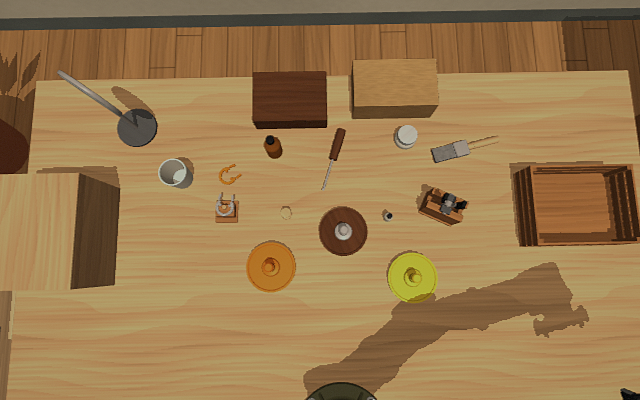

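View pics/wrist0.png

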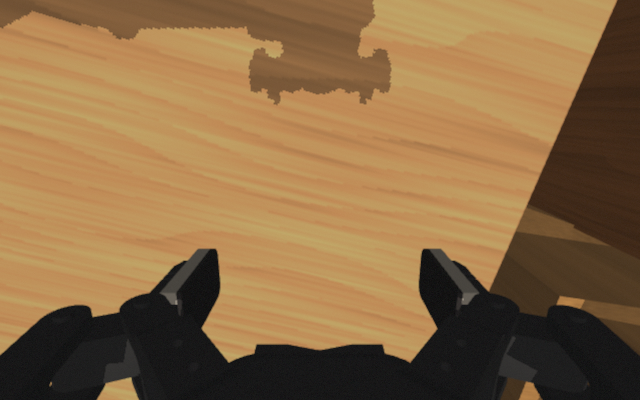

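The top view shows the caddy with pliers at (443,204), the dark tray at (343,231) and the ring stand at (227,208). In the scene view they are at (214,262), (295,211) and (400,181).

```bash
cat > h.py <<'E'
import cv2, numpy as np
from scipy.spatial.transform import Rotation as R
from rig import *
def ray(cal,uv):
    K=cal["mtx"];E=cal["extrinsics"]
    d=np.linalg.inv(K)@np.array([uv[0],uv[1],1.]); d=np.array([d[0],-d[1],-d[2]])
    return E[:3,3],E[:3,:3]@(d/np.linalg.norm(d))
def onz(cal,uv,z):
    o,d=ray(cal,uv); return o+d*(z-o[2])/d[2]
def tri(*obs):
    A=np.zeros((3,3));b=np.zeros(3);
    for c,uv in obs:
        o,d=ray(c,uv);P=np.eye(3)-np.outer(d,d);A+=P;b+=P@o
    x=np.linalg.solve(A,b); return x,[np.linalg.norm((np.eye(3)-np.outer(d,d))@(x-o)) for o,d in [ray(c,uv) for c,uv in obs]]
def proj(cal,p):
    E=cal["extrinsics"];q=E[:3,:3].T@(np.asarray(p)-E[:3,3]);q=np.array([q[0],-q[1],-q[2]]);u=cal["mtx"]@q;return u[:2]/u[2]
def rot(): 
    s=observe();q=s["ee_rot"];return R.from_quat([q[1],q[2],q[3],q[0]]).as_matrix()
def crop(src,dst,x,y,w,h,f):
    im=cv2.imread(src)[y:y+h,x:x+w];cv2.imwrite(dst,cv2.resize(im,None,fx=f,fy=f,interpolation=cv2.INTER_CUBIC))
E
python3 - <<'E'
from h import *
ims=[]
for n,b in [("top",[(410,170),(310,195),(195,170)]),("scene",[(180,225),(260,175),(370,145)])]:
    im=cv2.imread(f"pics/{n}0.png")
    ims.append(np.hstack([cv2.resize(im[y:y+66,x:x+66],None,fx=4,fy=4,interpolation=cv2.INTER_CUBIC) for x,y in b]))
cv2.imwrite("pics/crops0.png",np.vstack(ims))
T=calibration("top")
print(rot())
for n,uv,z in [("caddy",(443,204),.09),("tray",(343,231),.02),("stand",(227,208),.03)]: print(n,onz(T,uv,z))
E
```

```text
[[ 9.67706793e-01  2.52078219e-01 -3.67414164e-04]
 [ 2.52078485e-01 -9.67705932e-01  1.29064988e-03]
 [-3.02041432e-05 -1.34158786e-03 -9.99999100e-01]]
caddy [ 0.55550593 -0.26777599  0.09      ]
tray [ 0.49773641 -0.0174811   0.02      ]
stand [0.56375883 0.2888891  0.03      ]
```

View pics/crops0.png

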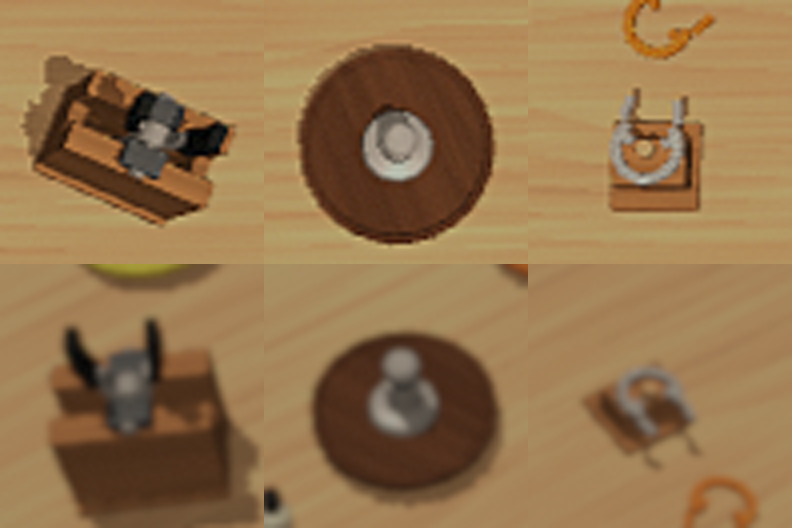

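The crops show the pliers straddling the caddy slot, with the long axis running upper-left to lower-right. The ring gap opens to image up (world +x), and the stub is at the tray's centre. Next I move the wrist camera over the caddy.

Emit:
{"op": "carry_out", "data": {
  "plan": [
    [0, 0, -1.5, 7.4],
    [0, 0, -1.5, 7.4],
    [0, 0, -1.5, 7.4],
    [0, 0, -1.5, 7.4],
    [0, 0, -1.5, 7.4]
  ]
}}

```text
clock: 0.65
position: [0.1563, -0.6022, 0.2742]
ee_rot: [-0.005, 0.979, -0.205, -0.002]
wrist_force: [-0.3, -0.4, 0.2]
gripper_width: 0.0854
```

```bash
cat >> h.py <<'E'
def to(p,ydir=None):
    s=observe();M=rot();d=np.asarray(p)-s["position"]
    print("t",s["clock"],"pos",s["position"].round(4),"w",s["gripper_width"],"F",s["wrist_force"].round(2))
    print("delta tool cm",(M.T@d*100).round(2), "ty",M[:,1].round(3),"tz",M[:,2].round(4))
    if ydir is not None:
        y=np.array([*ydir,0]);y/=np.linalg.norm(y)
        a=M.T@y
        if a[1]<0:a=-a
        print("yaw deg",np.degrees(np.arctan2(-a[0],a[1])))
E
python3 - <<'E'
from h import *
to((.555,-.268,.27),(.38,.93))
E
```

```text
t 0.65 pos [ 0.1563 -0.6022  0.2742] w 0.08539119518889467 F [-0.27 -0.42  0.24]
delta tool cm [ 23.09 -46.62   0.69] ty [-0.402 -0.916 -0.009] tz [-0.0025  0.0111 -0.9999]
yaw deg -1.4622914680446393
```

Emit:
{"op": "carry_out", "data": {
  "plan": [
    [2.2, -4.4, 0, 0],
    [2.2, -4.4, 0, 0],
    [2.2, -4.4, 0, 0],
    [2.2, -4.4, 0, 0],
    [2.2, -4.4, 0, 0],
    [2.2, -4.4, 0, 0],
    [2.2, -4.4, 0, 0],
    [2.2, -4.4, 0, 0],
    [2.2, -4.4, 0, 0],
    [2.2, -4.4, 0, 0]
  ]
}}

```text
clock: 1.65
position: [0.538, -0.2912, 0.2741]
ee_rot: [-0.002, 0.976, -0.216, -0.004]
wrist_force: [0.3, -0.6, 0.9]
gripper_width: 0.0851
```

```bash
python3 - <<'E'
from h import *
to((.555,-.268,.27),(.38,.93))
E
```

```text
t 1.65 pos [ 0.538  -0.2912  0.2741] w 0.08511077398429798 F [ 0.32 -0.58  0.87]
delta tool cm [ 0.56 -2.82  0.41] ty [-0.423 -0.906 -0.003] tz [-0.0078  0.0065 -0.9999]
yaw deg -2.7699064644791638
```

Emit:
{"op": "carry_out", "data": {
  "plan": [
    [0.6, -2.8, 0.4, -2.5],
    [0, 0, 0, 0],
    [0, 0, 0, 0]
  ]
}}

```text
clock: 1.95
position: [0.5615, -0.2584, 0.2681]
ee_rot: [-0.005, 0.982, -0.188, -0.005]
wrist_force: [-1.1, -1.2, 0.4]
gripper_width: 0.0851
```

```bash
python3 - <<'E'
from h import *
import pickle
to((.555,-.268,.27),(.38,.93))
c=calibration("wrist");im=capture("wrist");cv2.imwrite("pics/w1.png",im);pickle.dump(c,open("w1.pkl","wb"))
E
```

```text
t 1.95 pos [ 0.5615 -0.2584  0.2681] w 0.08506076996072724 F [-1.09 -1.18  0.44]
delta tool cm [-0.25  1.14 -0.2 ] ty [-0.369 -0.929 -0.008] tz [-0.0077  0.0119 -0.9999]
yaw deg 0.5655861555740568
```

View pics/w1.png

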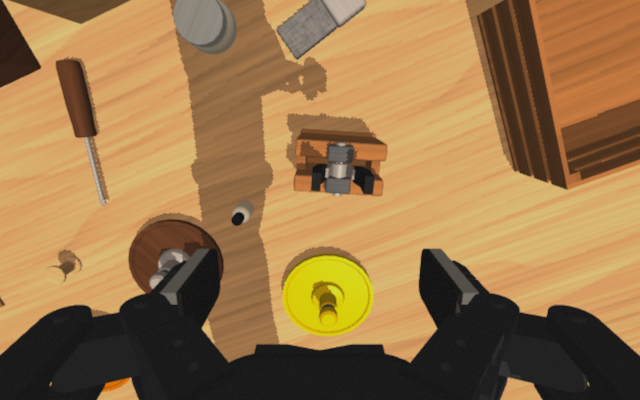

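```bash
python3 - <<'E'
from h import *
crop("pics/w1.png","pics/w1c.png",270,100,140,110,5.5)
crop("pics/top0.png","pics/t0c.png",410,170,70,60,10)
crop("pics/scene0.png","pics/s0c.png",185,230,64,60,10)
E
```

```text
(no output)
```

View pics/w1c.png

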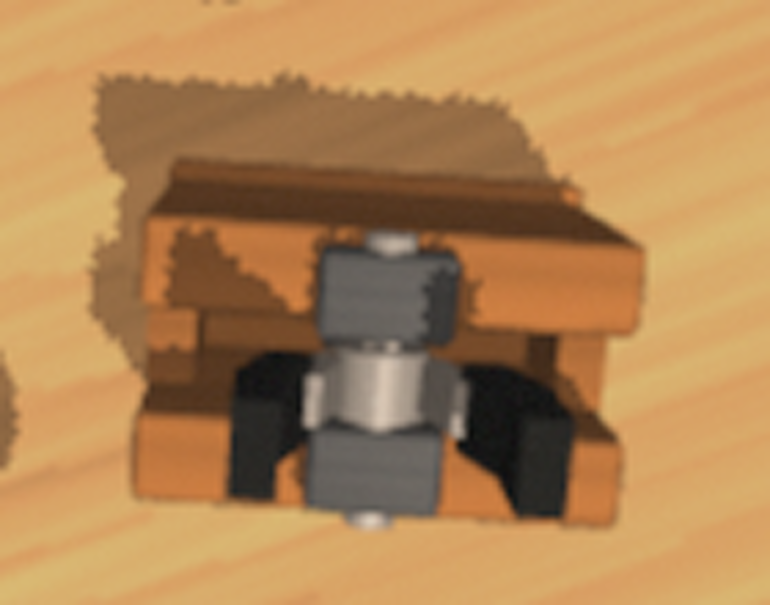

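View pics/t0c.png

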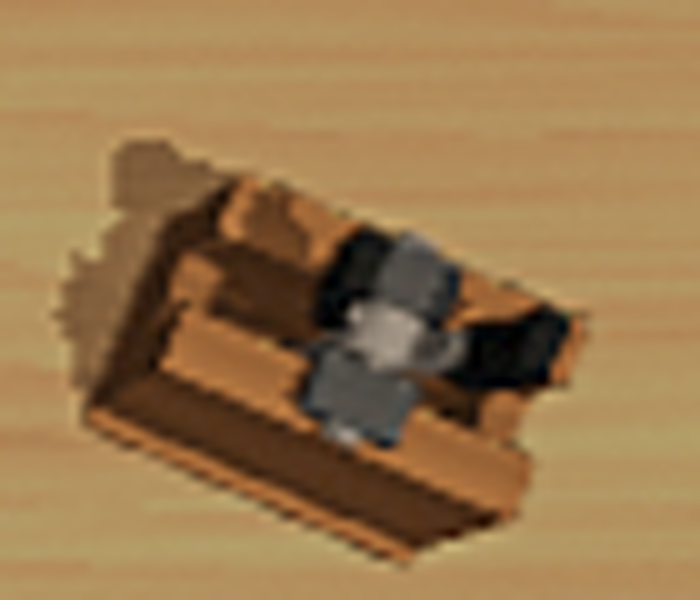

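View pics/s0c.png

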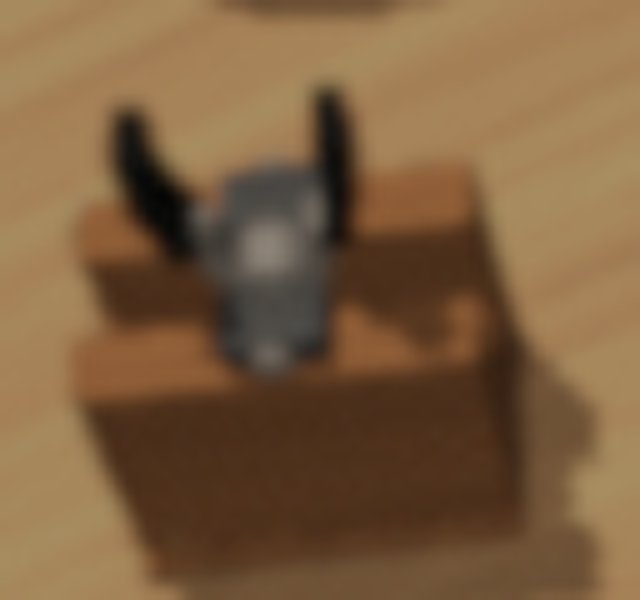

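The wrist crop shows pin ends at (392,240) and (370,522) and handle tops at (253,448) and (545,463). I'll triangulate these.

```bash
python3 - <<'E'
from h import *
import pickle
W=pickle.load(open("w1.pkl","rb"));T=calibration("top");S=calibration("scene")
def w(u,v):return (W,((u+.5)/5.5-.5+270,(v+.5)/5.5-.5+100))
def t(u,v):return (T,((u+.5)/10-.5+410,(v+.5)/10-.5+170))
def s(u,v):return (S,((u+.5)/10-.5+185,(v+.5)/10-.5+230))
print("pin+",tri(w(392,240),s(270,357)),tri(w(392,240),t(415,240)))
print("pin-",tri(w(370,522),t(345,437)))
print("hub top",tri(w(385,350),s(265,250),t(390,335)))
print("handle R/L tops",tri(w(253,448),s(325,90)),tri(w(545,463),s(127,110)),)
for z in (.096,):
  a=onz(*w(392,240),z);b=onz(*w(370,522),z);print(a,b,(a+b)/2,np.degrees(np.arctan2(*(a-b)[[1,0]])))
a=onz(*w(388,295),.102);b=onz(*w(373,470),.102);print("blocks",(a+b)/2,np.degrees(np.arctan2(*(a-b)[[1,0]])))
a=onz(*w(253,448),.160);b=onz(*w(545,463),.160);print("handles",(a+b)/2,a-b,np.degrees(np.arctan2(*(a-b)[[1,0]])))
a=onz(*w(135,497),.09);b=onz(*w(615,523),.09);print("cheek",a-b,np.degrees(np.arctan2(*(a-b)[[1,0]])),np.linalg.norm(a-b))
E
```

```text
pin+ (array([ 0.58114537, -0.2878931 ,  0.1016985 ]), [np.float64(0.0007245882599650047), np.float64(0.0007245882599650169)]) (array([ 0.58064281, -0.28734494,  0.09772139]), [np.float64(0.0001819841847811662), np.float64(0.00018198418478125908)])
pin- (array([ 0.53172121, -0.26528368,  0.09966608]), [np.float64(0.0011692234201852712), np.float64(0.0011692234201853215)])
hub top (array([ 0.55840476, -0.27820183,  0.10407181]), [np.float64(0.004854413596154666), np.float64(0.0025159896027779527), np.float64(0.0026747688569910707)])
handle R/L tops (array([ 0.57049456, -0.25633081,  0.1785652 ]), [np.float64(0.0008567694748455223), np.float64(0.0008567694748453783)]) (array([ 0.55366516, -0.29558322,  0.18150845]), [np.float64(2.3945341741154047e-05), np.float64(2.394534174103714e-05)])
[ 0.58055514 -0.28723408  0.096     ] [ 0.53154158 -0.26421445  0.096     ] [ 0.55604836 -0.27572426  0.096     ] -25.15749996326345
blocks [ 0.55732803 -0.27583015  0.102     ] -25.59342692197003
handles [ 0.55720002 -0.27592398  0.16      ] [0.01889177 0.04130005 0.        ] 65.41934505077019
cheek [0.03945674 0.08556874 0.        ] 65.24502462412809 0.09422761485159571
```

```bash
python3 - <<'E'
from h import *
to((.557,-.2758,.20),(.418,.909))
E
```

```text
t 2.0 pos [ 0.5615 -0.2581  0.268 ] w 0.08547353097975673 F [-1.19  0.46  0.27]
delta tool cm [0.32 1.87 6.78] ty [-0.369 -0.929 -0.009] tz [-0.0075  0.0126 -0.9999]
yaw deg 3.0401542505285786
```

Emit:
{"op": "carry_out", "data": {
  "plan": [
    [0.3, 1.9, 2, 3],
    [0, 0, 2.5, 0],
    [0, 0, 2, 0],
    [0, 0, 0, 0],
    [0, 0, 0, 0]
  ]
}}

```text
clock: 2.5
position: [0.5523, -0.2844, 0.2029]
ee_rot: [-0.003, 0.975, -0.22, -0.004]
wrist_force: [0.6, 0.4, 0.1]
gripper_width: 0.0853
```

```bash
python3 - <<'E'
from h import *
to((.557,-.2758,.12),(.418,.909))
E
```

```text
t 2.5 pos [ 0.5523 -0.2844  0.2029] w 0.08526379463417462 F [0.59 0.36 0.1 ]
delta tool cm [ 0.14 -0.94  8.3 ] ty [-0.43  -0.903 -0.004] tz [-0.007   0.0082 -0.9999]
yaw deg -0.7628329986490742
```

Emit:
{"op": "carry_out", "data": {
  "plan": [
    [0.1, -0.6, 0, -0.5],
    [0, 0, 0, 0],
    [0, 0, 0, 0]
  ]
}}

```text
clock: 2.8
position: [0.5566, -0.2806, 0.2061]
ee_rot: [-0.003, 0.976, -0.217, -0.002]
wrist_force: [0.1, 0.1, 0.0]
gripper_width: 0.0853
```

```bash
python3 - <<'E'
from h import *
to((.557,-.2758,.12),(.418,.909))
E
```

```text
t 2.8 pos [ 0.5566 -0.2806  0.2061] w 0.08532341121288116 F [0.11 0.14 0.04]
delta tool cm [-0.11 -0.41  8.61] ty [-0.423 -0.906 -0.004] tz [-0.0034  0.0062 -1.    ]
yaw deg -0.3329228805032693
```

Emit:
{"op": "carry_out", "data": {
  "plan": [
    [-0.1, -0.4, 1.5, -0.3],
    [0, 0, 2, 0],
    [0, 0, 1.2, 0],
    [0, 0, 0.5, 0],
    [0, 0, 0, 0]
  ]
}}

```text
clock: 3.3
position: [0.5598, -0.2762, 0.1562]
ee_rot: [-0.002, 0.977, -0.213, 0.001]
wrist_force: [1.2, -0.7, -0.2]
gripper_width: 0.0853
```

```bash
python3 - <<'E'
from h import *
to((.557,-.2758,.12),(.418,.909))
E
```

```text
t 3.3 pos [ 0.5598 -0.2762  0.1562] w 0.08529894190212164 F [ 1.16 -0.7  -0.18]
delta tool cm [-0.27  0.09  3.62] ty [-0.417 -0.909 -0.004] tz [ 0.0028  0.0034 -1.    ]
yaw deg 0.04945170238478264
```

Emit:
{"op": "carry_out", "data": {
  "plan": [
    [-0.2, 0.1, 1.2, 0],
    [-0.1, 0, 1.2, 0],
    [0, 0, 0.6, 0],
    [0, 0, 0.2, 0],
    [0, 0, 0, 0],
    [0, 0, 0, 0]
  ]
}}

```text
clock: 3.9
position: [0.5571, -0.2763, 0.1227]
ee_rot: [-0.002, 0.977, -0.214, 0.002]
wrist_force: [-0.9, -0.8, 0.0]
gripper_width: 0.0853
```

```bash
python3 - <<'E'
from h import *
to((.557,-.2758,.12),(.418,.909))
cv2.imwrite("pics/w2.png",capture("wrist"))
E
```

```text
t 3.9 pos [ 0.5571 -0.2763  0.1227] w 0.08533252940634677 F [-0.89 -0.75  0.03]
delta tool cm [-0.03 -0.04  0.27] ty [-0.417 -0.909 -0.004] tz [ 0.0044  0.0026 -1.    ]
yaw deg 0.024319510340613616
```

View pics/w2.png

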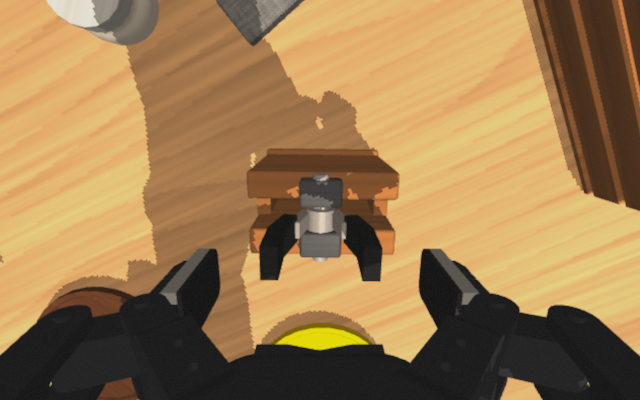

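The handles at columns 271 and 370 are centred between the pads (217 and 420). I close to 5.2 cm and check the grip.

Emit:
{"op": "carry_out", "data": {
  "plan": [
    [0, 0, 0.2, 0],
    [0, 0, 0, 0],
    [0, 0, 0, 0],
    [0, 0, 0, 0],
    [0, 0, 0, 0],
    [0, 0, 0, 0],
    [0, 0, 0, 0],
    [0, 0, 0, 0]
  ],
  "fingers": 5.15,
  "squeeze": 30
}}

```text
clock: 4.75
position: [0.5578, -0.2768, 0.1219]
ee_rot: [-0.001, 0.977, -0.214, 0.003]
wrist_force: [-0.2, -0.1, -0.1]
gripper_width: 0.0516
```

```bash
python3 - <<'E'
from h import *
to((.557,-.2758,.12),(.418,.909))
cv2.imwrite("pics/w3.png",capture("wrist"))
E
```

```text
t 4.75 pos [ 0.5578 -0.2768  0.1219] w 0.0515546325328405 F [-0.23 -0.13 -0.1 ]
delta tool cm [-0.11 -0.05  0.19] ty [-0.418 -0.909 -0.004] tz [ 0.0064  0.0014 -1.    ]
yaw deg 0.012840214293436313
```

View pics/w3.png

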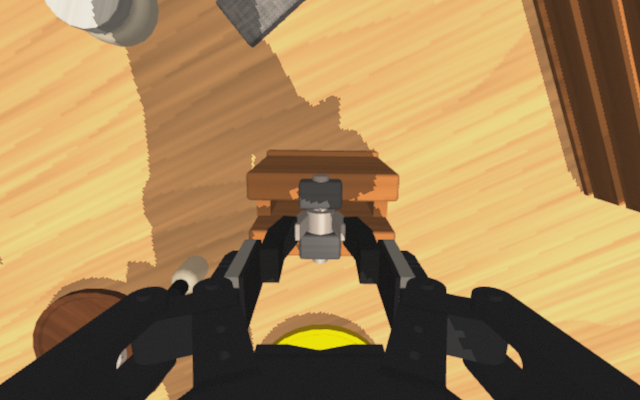

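Emit:
{"op": "carry_out", "data": {
  "plan": [
    [0, 0, -0.5, 0],
    [0, 0, -1, 0],
    [0, 0, -1.5, 0],
    [0, 0, -1.5, 0],
    [0, 0, -2, 0],
    [0, 0, -2, 0],
    [0, 0, -2, 0],
    [0, 0, -1, 0],
    [0, 0, -0.5, 0],
    [0, 0, 0, 0]
  ],
  "fingers": 5.1
}}

```text
clock: 5.8
position: [0.5563, -0.276, 0.2504]
ee_rot: [-0.002, 0.977, -0.213, 0.003]
wrist_force: [0.6, -0.3, -1.6]
gripper_width: 0.0512
```

```bash
python3 - <<'E'
from h import *
to((.557,-.2758,.29),(0,1))
cv2.imwrite("pics/w4.png",capture("wrist"));cv2.imwrite("pics/s4.png",capture("scene"))
crop("pics/s4.png","pics/s4c.png",150,160,120,120,4)
E
```

```text
t 5.8 pos [ 0.5563 -0.276   0.2504] w 0.05118534473639604 F [ 0.65 -0.26 -1.62]
delta tool cm [ 0.07 -0.07 -3.96] ty [-0.417 -0.909 -0.005] tz [ 0.006   0.0023 -1.    ]Traceback (most recent call last):
  File "<stdin>", line 2, in <module>
  File "h.py", line 26, in to
    y=np.array([*ydir,0]);y/=np.linalg.norm(y)
                          ^^^^^^^^^^^^^^^^^^^^
numpy._core._exceptions._UFuncOutputCastingError: Cannot cast ufunc 'divide' output from dtype('float64') to dtype('int64') with casting rule 'same_kind'
```

```bash
sed -i 's/y=np.array(\[\*ydir,0\])/y=np.array([*ydir,0.])/' h.py; python3 - <<'E'
from h import *
to((.557,-.2758,.29),(0,1))
cv2.imwrite("pics/w4.png",capture("wrist"));cv2.imwrite("pics/s4.png",capture("scene"))
crop("pics/s4.png","pics/s4c.png",150,160,120,120,4)
E
```

```text
t 5.8 pos [ 0.5563 -0.276   0.2504] w 0.05118534473639604 F [ 0.65 -0.26 -1.62]
delta tool cm [ 0.07 -0.07 -3.96] ty [-0.417 -0.909 -0.005] tz [ 0.006   0.0023 -1.    ]
yaw deg -24.63923499828897
```

View pics/w4.png

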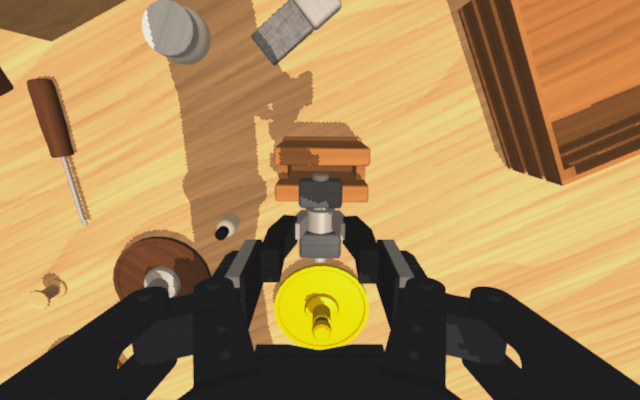

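View pics/s4c.png

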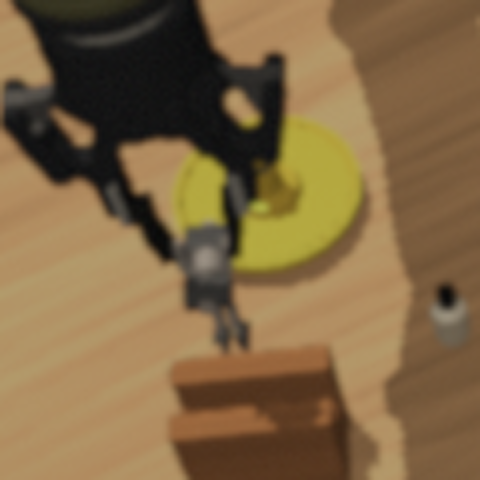

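The pliers are out of the caddy, at about (205,270) in the scene crop, with the tips hanging free. I move toward the ring stand next.

Emit:
{"op": "carry_out", "data": {
  "plan": [
    [0, 0, -1, -4],
    [0, 0, -1, -6],
    [0, 0, -1, -6],
    [0, 0, -0.5, -4],
    [0, 0, 0, -2],
    [0, 0, 0, 0],
    [0, 0, 0, 0]
  ]
}}

```text
clock: 6.6
position: [0.5526, -0.2747, 0.2769]
ee_rot: [-0.005, 1.0, -0.016, -0.005]
wrist_force: [-0.1, 0.2, -1.2]
gripper_width: 0.0508
```

```bash
python3 - <<'E'
from h import *
to((.51,.289,.29),(0,1))
E
```

```text
t 6.6 pos [ 0.5526 -0.2747  0.2769] w 0.05079258761712511 F [-0.08  0.22 -1.24]
delta tool cm [ -6.02 -56.22  -0.74] ty [-0.031 -0.999 -0.009] tz [-0.009   0.0094 -0.9999]
yaw deg -1.7806965876907173
```

Emit:
{"op": "carry_out", "data": {
  "plan": [
    [-0.3, -2.5, 0, 0],
    [-0.5, -4.5, 0, 0],
    [-0.5, -5, 0, 0],
    [-0.5, -5, 0, 0],
    [-0.5, -5, 0, 0],
    [-0.5, -5, 0, 0],
    [-0.5, -5, 0, 0],
    [-0.5, -5, 0, 0],
    [-0.5, -5, 0, 0],
    [-0.4, -4, 0, 0]
  ]
}}

```text
clock: 7.6
position: [0.5221, 0.1839, 0.2741]
ee_rot: [-0.003, 1.0, -0.03, -0.009]
wrist_force: [0.9, 1.2, -0.7]
gripper_width: 0.0512
```

```bash
python3 - <<'E'
from h import *
to((.51,.289,.29),(0,1))
E
```

```text
t 7.6 pos [0.5221 0.1839 0.2741] w 0.051231294722710465 F [ 0.93  1.21 -0.74]
delta tool cm [ -1.86 -10.43  -1.5 ] ty [-0.059 -0.998 -0.006] tz [-0.0178  0.0068 -0.9998]
yaw deg -3.3989225874618993
```

Emit:
{"op": "carry_out", "data": {
  "plan": [
    [-0.4, -4, -0.5, -1],
    [-0.2, -2, -0.5, -1],
    [-0.2, -1, -0.2, -0.5],
    [0, 0, 0, 0],
    [0, 0, 0, 0]
  ]
}}

```text
clock: 8.1
position: [0.5139, 0.2631, 0.2843]
ee_rot: [-0.004, 1.0, -0.004, -0.011]
wrist_force: [-0.1, -1.6, -0.9]
gripper_width: 0.0511
```

```bash
python3 - <<'E'
from h import *
import pickle
to((.51,.289,.29),(0,1))
c=calibration("wrist");im=capture("wrist");cv2.imwrite("pics/w5.png",im);pickle.dump(c,open("w5.pkl","wb"))
E
```

```text
t 8.1 pos [0.5139 0.2631 0.2843] w 0.05113507505806784 F [-0.06 -1.57 -0.93]
delta tool cm [-0.42 -2.59 -0.54] ty [-0.009 -1.    -0.007] tz [-0.0227  0.0074 -0.9997]
yaw deg -0.48973064914181813
```

View pics/w5.png

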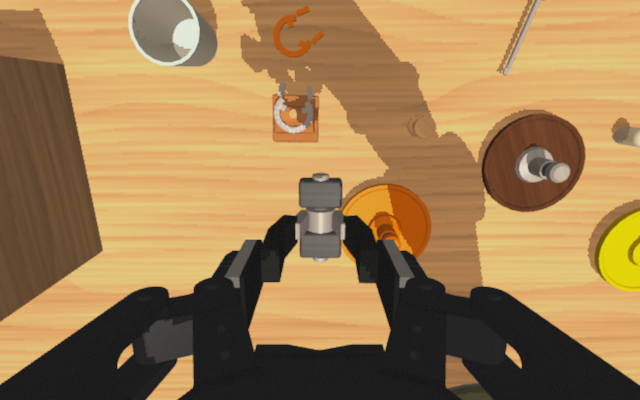

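```bash
python3 - <<'E'
from h import *
crop("pics/w5.png","pics/w5c.png",260,75,70,75,10)
crop("pics/top0.png","pics/t0d.png",200,180,56,50,12)
crop("pics/w5.png","pics/w5d.png",470,100,130,120,6)
E
```

```text
(no output)
```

View pics/w5c.png

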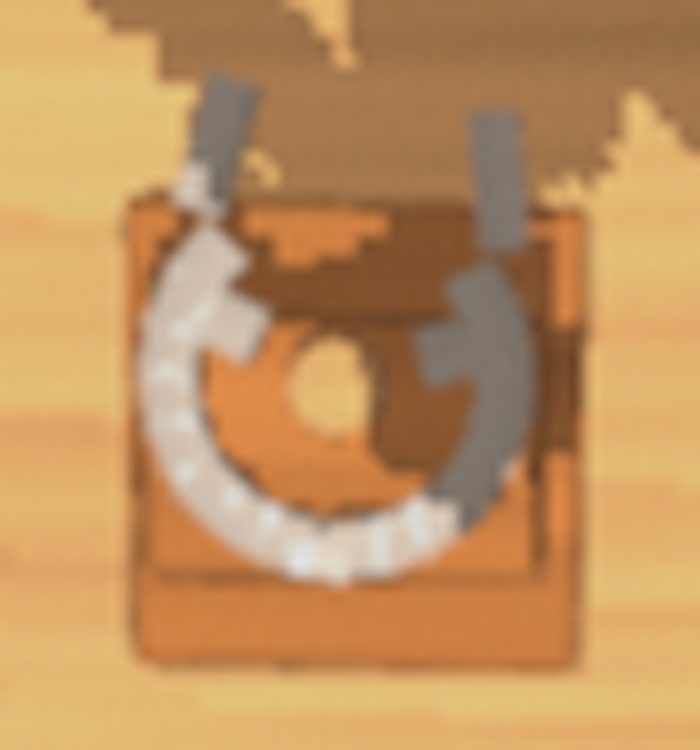

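View pics/t0d.png

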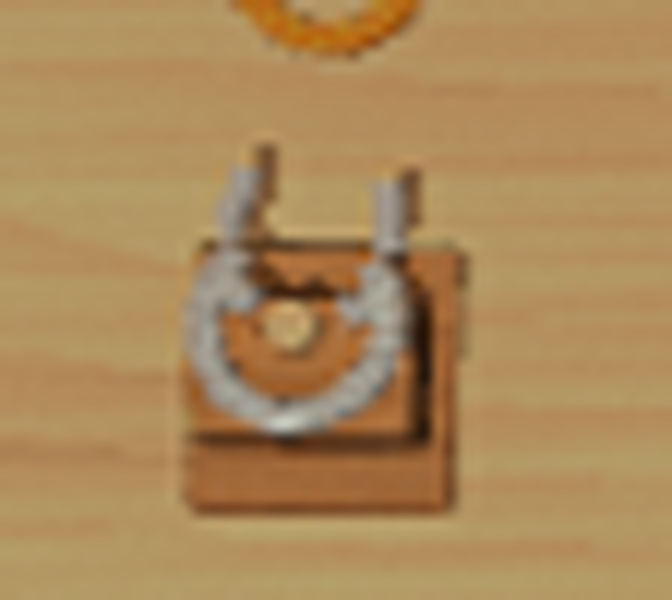

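View pics/w5d.png

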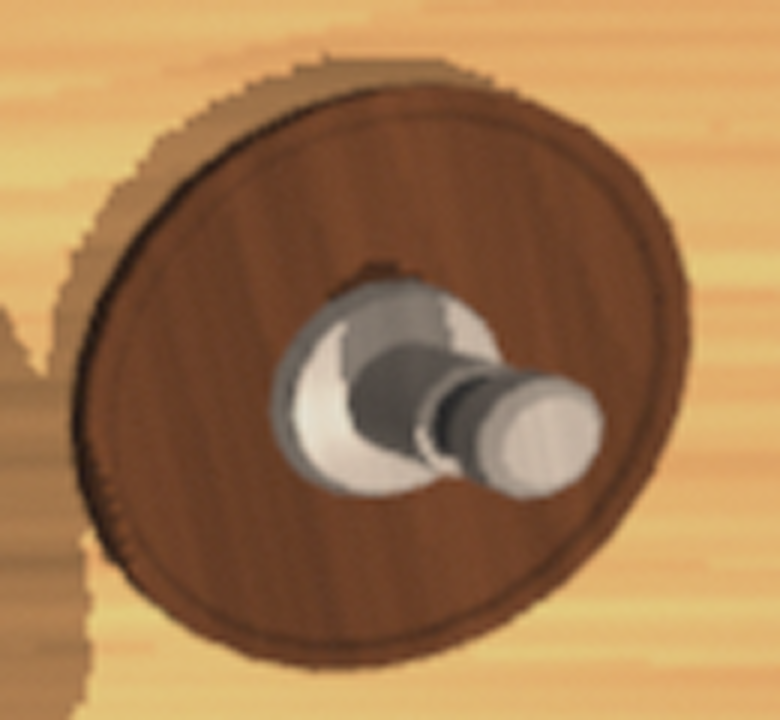

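In the wrist crop the ring centre is about (338,386) and the tabs are centred at (218,150) and (500,180). The stub top centre is (545,437) in the tray crop.

```bash
python3 - <<'E'
from h import *
import pickle
W=pickle.load(open("w5.pkl","rb"));T=calibration("top");S=calibration("scene")
def f(C,k,x0,y0):return lambda u,v:(C,((u+.5)/k-.5+x0,(v+.5)/k-.5+y0))
w=f(W,10,260,75);t=f(T,12,200,180);d=f(W,6,470,100);t0=f(T,4,310,195);s0=f(S,4,260,175)
print("L tab end",tri(w(232,75),t(245,165)),"R",tri(w(495,108),t(392,180)))
print("back",tri(w(338,580),t(287,432)),"peg",tri(w(333,387),t(292,325)))
z=.034
c=onz(*w(338,386),z);a=onz(*w(225,143),z);b=onz(*w(500,180),z);g=(a+b)/2
le=onz(*w(232,78),z);re=onz(*w(495,112),z)
print("ring c",c,"gap",g,"tabs",a,b,a-b,"axis",np.degrees(np.arctan2(*(g-c)[[1,0]])), "dist",np.linalg.norm(g-c), "ends", le-re,np.linalg.norm(le-re),np.degrees(np.arctan2(*(le-re)[[1,0]])))
tc=onz(*t(295,322),z);ta=onz(*t(240,205),z);tb=onz(*t(392,215),z);print("top: ",tc,(ta+tb)/2,ta-tb)
cn=[onz(*w(*p),.006) for p in [(130,655),(580,665)]];print("stand edge",cn[0]-cn[1],np.degrees(np.arctan2(*(cn[0]-cn[1])[[1,0]])),)
print("stub",tri(d(545,437),t0(399,140),s0(401,99)),tri(d(545,437),t0(399,140)),tri(d(545,437),s0(401,99)))
for o in (d(545,437),t0(399,140),s0(401,99)): print(onz(*o,.072))
print("tray rim ", onz(*t0(396,143),.02))
E
```

```text
L tab end (array([0.60398233, 0.30908146, 0.02745261]), [np.float64(0.0001527565750672582), np.float64(0.00015275657506754676)]) R (array([0.60033795, 0.27734023, 0.02357297]), [np.float64(0.000492981121290059), np.float64(0.0004929811212900422)])
back (array([0.54387397, 0.29804045, 0.02946416]), [np.float64(3.296568005820023e-05), np.float64(3.296568005832664e-05)]) peg (array([0.56750841, 0.2977297 , 0.02904905]), [np.float64(0.0003439586263677881), np.float64(0.0003439586263678278)])
ring c [0.56759068 0.29696075 0.034     ] gap [0.59362163 0.29320058 0.034     ] tabs [0.59588345 0.30960621 0.034     ] [0.5913598  0.27679496 0.034     ] [0.00452365 0.03281124 0.        ] axis -8.219514146843977 dist 0.026301124086125522 ends [0.00413006 0.03121677 0.        ] 0.03148878830506161 82.46339591315986
top:  [0.56769415 0.29564921 0.034     ] [0.59259187 0.29148471 0.034     ] [0.00287319 0.03361717 0.        ]
stand edge [0.00180828 0.05986353 0.        ] 88.26980720064316
stub (array([ 0.5460593 , -0.01298614,  0.15721098]), [np.float64(0.059593554659744426), np.float64(0.16225643609585322), np.float64(0.14045374633676355)]) (array([ 0.47860297, -0.21143771, -0.16970377]), [np.float64(0.03887405724682469), np.float64(0.03887405724682473)]) (array([0.57821046, 0.08414756, 0.16452028]), [np.float64(0.0595575477195765), np.float64(0.05955754771957611)])
[ 0.49977651 -0.01358175  0.072     ]
[ 0.49406564 -0.18345653  0.072     ]
[0.5923395  0.13304141 0.072     ]
tray rim  [ 0.4960707  -0.19172338  0.02      ]
```

```bash
cat >> h.py <<'E'
OFF=np.array([-.0016,0,.101])
def tips(target,ydir=None):
    s=observe();M=rot();p=s["position"]+M@OFF
    print("tips",p.round(4),"target tcp for tips:");to(np.asarray(target)-M@OFF,ydir)
E
python3 - <<'E'
from h import *
import pickle
W=pickle.load(open("w5.pkl","rb"));T=calibration("top");S=calibration("scene")
def f(C,k,x0,y0):return lambda u,v:(C,((u+.5)/k-.5+x0,(v+.5)/k-.5+y0))
d=f(W,6,470,100);t0=f(T,4,310,195);s0=f(S,4,260,175)
O=(d(545,437),t0(135,140),s0(137,95))
print("stub",tri(*O),tri(O[0],O[1]),tri(O[0],O[2]))
for o in O: print(onz(*o,.072))
print("tray rim ", onz(*t0(132,143),.02))
tips((.5924,.2935,.09),(.13,.99))
E
```

```text
stub (array([ 0.49765124, -0.01543003,  0.07148973]), [np.float64(0.0021882819080731608), np.float64(0.0009004165351779408), np.float64(0.001731337450543521)]) (array([ 0.49819167, -0.01669587,  0.06728547]), [np.float64(0.0006148918402132632), np.float64(0.0006148918402132181)]) (array([ 0.49799839, -0.01485236,  0.07194436]), [np.float64(0.001895883063489157), np.float64(0.0018958830634891028)])
[ 0.49977651 -0.01358175  0.072     ]
[ 0.49725459 -0.01623406  0.072     ]
[ 0.49591826 -0.01523764  0.072     ]
tray rim  [ 0.49941237 -0.01652865  0.02      ]
tips [0.51   0.2637 0.1834] target tcp for tips:
t 8.15 pos [0.5139 0.2629 0.2844] w 0.051307464318990886 F [ 0.2   0.43 -0.45]
delta tool cm [ 8.42 -2.99  9.17] ty [-0.009 -1.    -0.007] tz [-0.0228  0.0076 -0.9997]
yaw deg 6.964143853031306
```

Emit:
{"op": "carry_out", "data": {
  "plan": [
    [2, -0.8, 1, 2],
    [2.5, -0.8, 2, 2],
    [2, -0.6, 2, 1.5],
    [1, -0.4, 1.5, 0.5],
    [0.3, 0, 0.8, 0],
    [0, 0, 0, 0],
    [0, 0, 0, 0]
  ]
}}

```text
clock: 8.85
position: [0.5965, 0.2733, 0.2078]
ee_rot: [-0.0, 0.998, -0.066, -0.011]
wrist_force: [-0.0, 0.3, 0.4]
gripper_width: 0.051
```

```bash
python3 - <<'E'
from h import *
tips((.5924,.2935,.08),(.13,.99))
E
```

```text
tips [0.5928 0.2737 0.1068] target tcp for tips:
t 8.85 pos [0.5965 0.2733 0.2078] w 0.051042358577581125 F [-0.02  0.27  0.37]
delta tool cm [-0.24 -1.96  2.69] ty [-0.132 -0.991  0.001] tz [-0.021   0.002  -0.9998]
yaw deg -0.10749709319839777
```

Emit:
{"op": "carry_out", "data": {
  "plan": [
    [-0.1, -0.9, 0.5, 0],
    [-0.1, -0.6, 0.8, 0],
    [0, -0.2, 0.5, 0],
    [0, 0, 0.3, 0],
    [0, 0, 0, 0],
    [0, 0, 0, 0]
  ]
}}

```text
clock: 9.45
position: [0.595, 0.2936, 0.1884]
ee_rot: [-0.002, 0.998, -0.065, -0.009]
wrist_force: [0.0, 0.0, -1.0]
gripper_width: 0.0509
```

```bash
python3 - <<'E'
from h import *
tips((.5924,.2935,.08),(.13,.99))
for n in ("scene","top","wrist"): cv2.imwrite(f"pics/{n}6.png",capture(n))
crop("pics/scene6.png","pics/s6c.png",360,100,80,100,6)
crop("pics/top6.png","pics/t6c.png",180,150,90,80,7)
E
```

```text
tips [0.5917 0.2943 0.0875] target tcp for tips:
t 9.45 pos [0.595  0.2936 0.1884] w 0.0508695023075182 F [ 0.    0.05 -1.01]
delta tool cm [0.1  0.07 0.75] ty [-0.129 -0.992 -0.002] tz [-0.0176  0.0043 -0.9998]
yaw deg 0.06647015718223886
```

View pics/s6c.png

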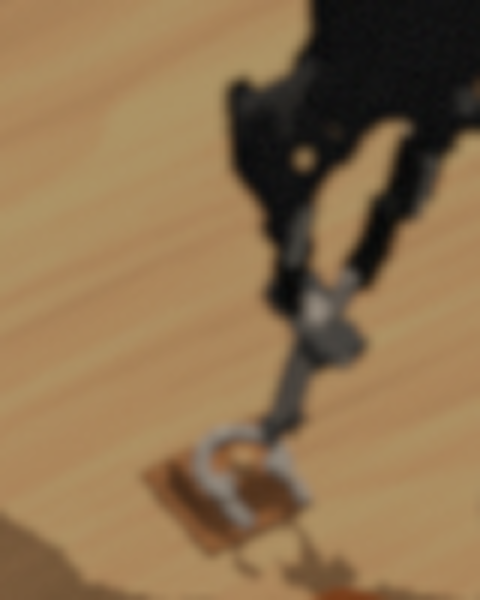

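View pics/t6c.png

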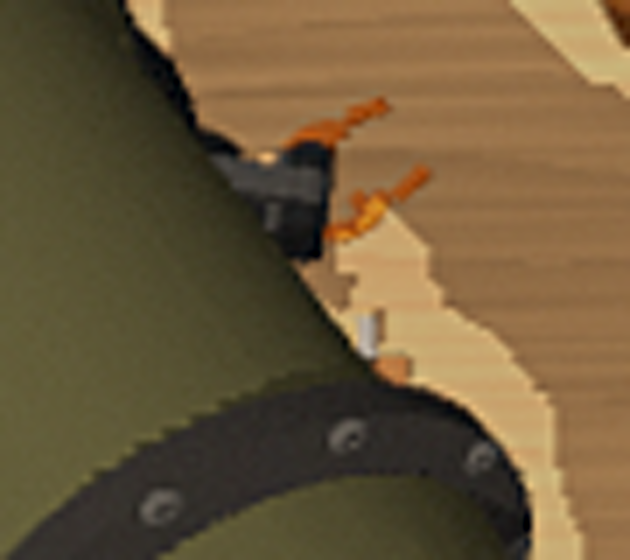

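View pics/wrist6.png

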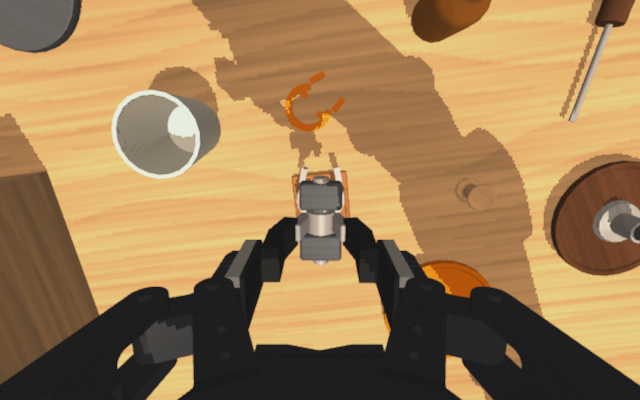

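```bash
python3 - <<'E'
from h import *
S=calibration("scene")
for n,p in [("tips",(.5917,.2943,.0875)),("bottom",(.5917,.2943,.0785)),("pivot",(.5935,.294,.1625)),("gap",(.5924,.2935,.032)),("ring c",(.5676,.297,.034))]:
    u=proj(S,p); print(n,u,((u-[360,100])+.5)*6-.5)
s=observe();
E
python3 -c "
from h import *
crop('pics/scene6.png','pics/s6d.png',395,150,35,45,13)"
```

```text
tips [407.89166535 170.95977043] [289.84999211 428.25862261]
bottom [407.37719061 173.02529829] [286.76314365 440.65178975]
pivot [412.75451777 153.28940284] [319.02710665 322.23641705]
gap [404.73944459 183.62337933] [270.93666753 504.24027596]
ring c [400.44507753 176.93224994] [245.17046519 464.09349964]
```

View pics/s6d.png

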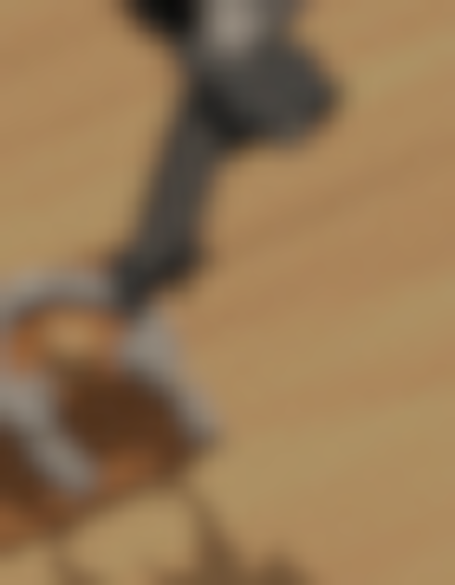

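The scene crop shows the tips around (160,275), within about 1 px of the prediction. The tab ends also project where expected, so I descend into the gap.

Emit:
{"op": "carry_out", "data": {
  "plan": [
    [0.1, 0.07, 0.7, 0],
    [0, 0, 0.8, 0],
    [0, 0, 0.4, 0],
    [0, 0, 0, 0],
    [0, 0, 0, 0],
    [0, 0, 0, 0]
  ]
}}

```text
clock: 10.2
position: [0.5961, 0.2918, 0.1675]
ee_rot: [-0.001, 0.998, -0.065, -0.009]
wrist_force: [-1.0, 0.3, -1.9]
gripper_width: 0.051
```

```bash
python3 - <<'E'
from h import *
tips((.5924,.2935,.0335),(.13,.99))
E
```

```text
tips [0.5927 0.2924 0.0665] target tcp for tips:
t 10.2 pos [0.5961 0.2918 0.1675] w 0.050981326411666084 F [-1.05  0.35 -1.91]
delta tool cm [ 0.02 -0.1   3.3 ] ty [-0.131 -0.991 -0.001] tz [-0.0178  0.0038 -0.9998]
yaw deg -0.019901730522277065
```

Emit:
{"op": "carry_out", "data": {
  "plan": [
    [0, -0.1, 0.6, 0],
    [0, 0, 0.6, 0],
    [0, 0, 0.3, 0],
    [0, 0, 0, 0],
    [0, 0, 0, 0]
  ]
}}

```text
clock: 10.7
position: [0.5959, 0.2931, 0.1513]
ee_rot: [-0.001, 0.998, -0.065, -0.009]
wrist_force: [-0.2, 0.4, -1.2]
gripper_width: 0.051
```

```bash
python3 - <<'E'
from h import *
tips((.5924,.2935,.0335),(.13,.99))
cv2.imwrite("pics/s7.png",capture("scene"))
crop('pics/s7.png','pics/s7d.png',385,155,45,40,14)
S=calibration("scene");print(proj(S,(.5924,.2935,.047)))
E
```

```text
tips [0.5926 0.2937 0.0503] target tcp for tips:
t 10.7 pos [0.5959 0.2931 0.1513] w 0.05097562326252987 F [-0.21  0.36 -1.19]
delta tool cm [0.02 0.03 1.68] ty [-0.13  -0.991 -0.002] tz [-0.0176  0.004  -0.9998]
yaw deg -0.00898851851109284
[405.55242092 180.3594911 ]
```

View pics/s7d.png

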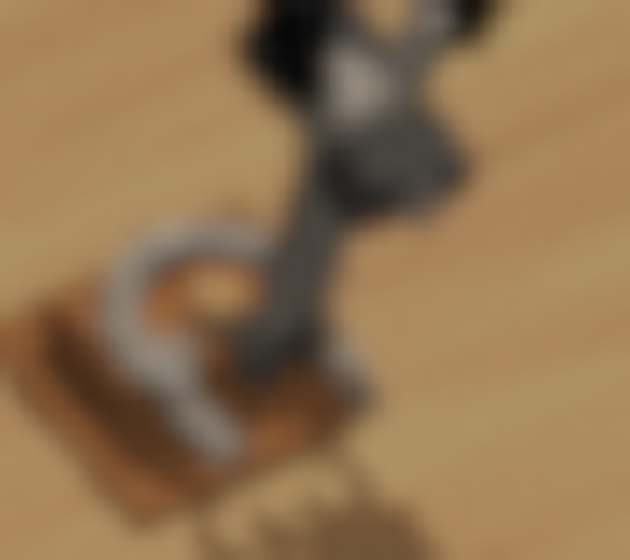

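Emit:
{"op": "carry_out", "data": {
  "plan": [
    [0, 0, 0.5, 0],
    [0, 0, 0.5, 0],
    [0, 0, 0.3, 0],
    [0, 0, 0.1, 0],
    [0, 0, 0, 0],
    [0, 0, 0, 0]
  ]
}}

```text
clock: 11.35
position: [0.5958, 0.2932, 0.1362]
ee_rot: [-0.001, 0.998, -0.065, -0.009]
wrist_force: [-0.3, -0.0, -2.1]
gripper_width: 0.0514
```

```bash
python3 - <<'E'
from h import *
tips((.5924,.2935,.0335),(.13,.99))
cv2.imwrite("pics/s8.png",capture("scene"))
crop('pics/s8.png','pics/s8d.png',385,155,45,40,14)
E
```

```text
tips [0.5924 0.2938 0.0352] target tcp for tips:
t 11.35 pos [0.5958 0.2932 0.1362] w 0.05136277979210876 F [-0.31 -0.03 -2.1 ]
delta tool cm [0.01 0.03 0.17] ty [-0.13  -0.991 -0.002] tz [-0.0173  0.0041 -0.9998]
yaw deg -0.012376057232152063
```

View pics/s8d.png

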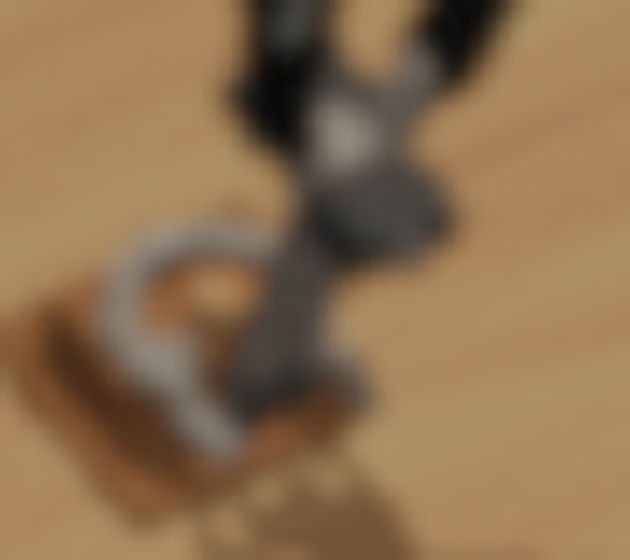

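Emit:
{"op": "carry_out", "data": {
  "plan": [
    [0, 0, 0.12, 0],
    [0, 0, 0, 0],
    [0, 0, 0, 0],
    [0, 0, 0, 0],
    [0, 0, 0, 0]
  ],
  "fingers": 4.4,
  "squeeze": 40
}}

```text
clock: 11.9
position: [0.596, 0.2933, 0.1354]
ee_rot: [-0.002, 0.998, -0.065, -0.008]
wrist_force: [-0.3, -0.7, -0.9]
gripper_width: 0.0442
```

```bash
python3 - <<'E'
from h import *
tips((.5924,.2935,.0335),(.13,.99))
cv2.imwrite("pics/s9.png",capture("scene"))
crop('pics/s9.png','pics/s9d.png',385,155,45,40,14)
E
```

```text
tips [0.5928 0.294  0.0344] target tcp for tips:
t 11.9 pos [0.596  0.2933 0.1354] w 0.044186218074987675 F [-0.33 -0.71 -0.9 ]
delta tool cm [-0.03  0.05  0.09] ty [-0.131 -0.991 -0.002] tz [-0.0165  0.0045 -0.9999]
yaw deg -0.01760812145750919
```

View pics/s9d.png

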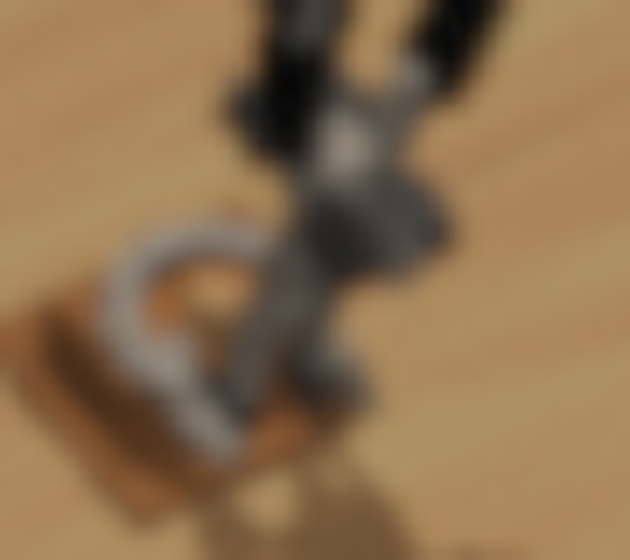

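Both tips are at the tabs, left near (230,390) and right near (335,370). I continue squeezing to the stop.

Emit:
{"op": "carry_out", "data": {
  "plan": [
    [0, 0, 0, 0],
    [0, 0, 0, 0],
    [0, 0, 0, 0],
    [0, 0, 0, 0],
    [0, 0, 0, 0],
    [0, 0, 0, 0],
    [0, 0, 0, 0]
  ],
  "fingers": 2.6,
  "squeeze": 40
}}

```text
clock: 12.65
position: [0.5966, 0.2944, 0.1363]
ee_rot: [-0.003, 0.998, -0.065, -0.008]
wrist_force: [0.2, 0.4, -0.2]
gripper_width: 0.0262
```

```bash
python3 - <<'E'
from h import *
tips((.5924,.2935,.0335),(.13,.99))
cv2.imwrite("pics/s10.png",capture("scene"))
crop('pics/s10.png','pics/s10d.png',385,155,45,40,14)
E
```

```text
tips [0.5935 0.2953 0.0354] target tcp for tips:
t 12.65 pos [0.5966 0.2944 0.1363] w 0.02618114290657402 F [ 0.24  0.38 -0.21]
delta tool cm [-0.08  0.19  0.19] ty [-0.13  -0.991 -0.005] tz [-0.0147  0.0065 -0.9999]
yaw deg -0.00010395588006084846
```

View pics/s10d.png

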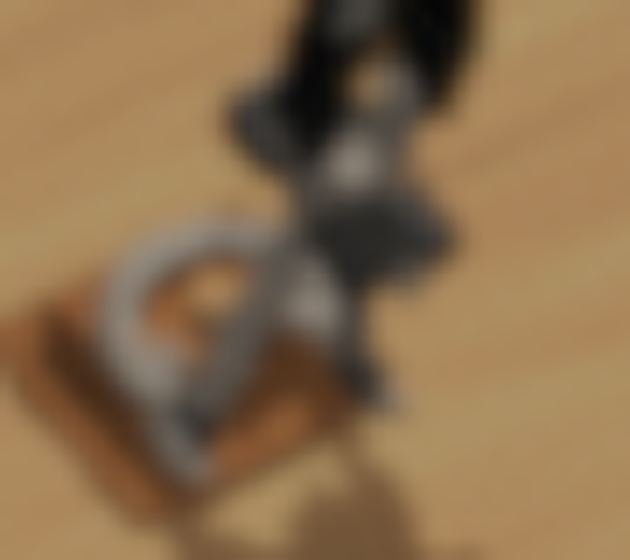

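Emit:
{"op": "carry_out", "data": {
  "plan": [
    [0, 0, 0, 0],
    [0, 0, 0, 0],
    [0, 0, 0, 0],
    [0, 0, 0, 0],
    [0, 0, 0, 0]
  ],
  "fingers": 1.5,
  "squeeze": 45
}}

```text
clock: 13.2
position: [0.5968, 0.2951, 0.1367]
ee_rot: [-0.003, 0.998, -0.065, -0.007]
wrist_force: [0.2, 0.7, 0.3]
gripper_width: 0.0181
```

```bash
python3 - <<'E'
from h import *
tips((.5924,.2935,.0335),(.13,.99))
cv2.imwrite("pics/s11.png",capture("scene"))
crop('pics/s11.png','pics/s11d.png',385,155,45,40,14)
cv2.imwrite("pics/w11.png",capture("wrist"))
E
```

```text
tips [0.5938 0.2961 0.0357] target tcp for tips:
t 13.2 pos [0.5968 0.2951 0.1367] w 0.018091382415146136 F [0.16 0.66 0.3 ]
delta tool cm [-0.1   0.27  0.22] ty [-0.13  -0.991 -0.006] tz [-0.0139  0.0076 -0.9999]
yaw deg 0.012168003574371866
```

View pics/s11d.png

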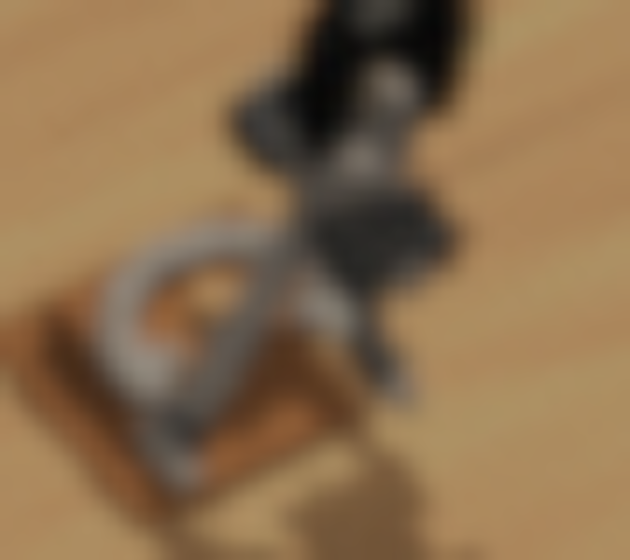

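View pics/w11.png

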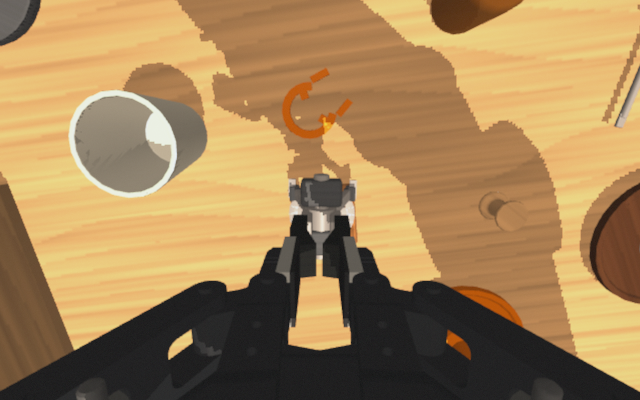

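```bash
python3 - <<'E'
from h import *
ims=[]
for n in ("wrist6","w11"):
    im=cv2.imread(f"pics/{n}.png")[165:345,240:400]; ims.append(cv2.resize(im,None,fx=2.5,fy=2.5*1.3,interpolation=cv2.INTER_CUBIC))
cv2.imwrite("pics/cmp11.png",np.hstack(ims))
s=observe();print(s["wrist_force"],s["moment"],s["gripper_width"],s["clock"])
E
```

```text
[-0.01888862  0.67375087  0.38643679] [ 0.25770185 -0.09655082 -0.00817899] 0.01754909513363843 13.3
```

View pics/cmp11.png

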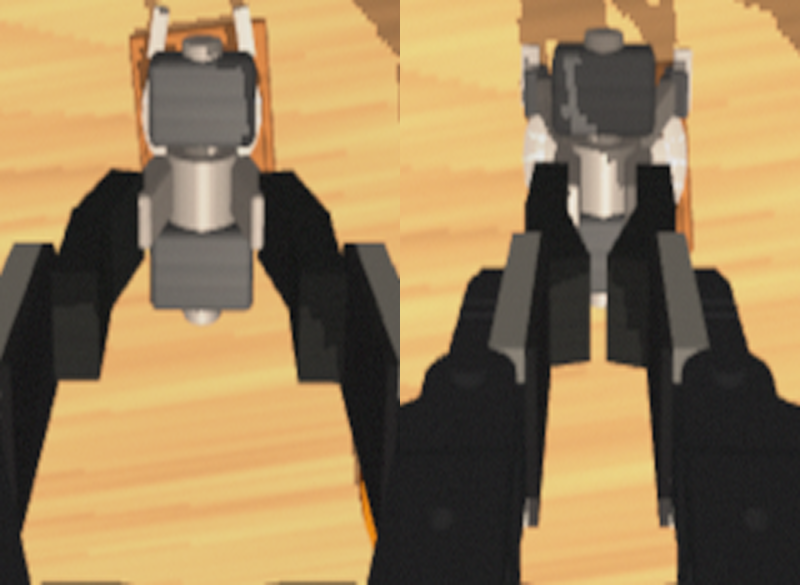

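Emit:
{"op": "carry_out", "data": {
  "plan": [
    [0, 0, -0.05, 0],
    [0, 0, 0, 0],
    [0, 0, 0, 0]
  ],
  "fingers": 1.75,
  "squeeze": 30
}}

```text
clock: 13.6
position: [0.5967, 0.2949, 0.1371]
ee_rot: [-0.003, 0.998, -0.065, -0.007]
wrist_force: [0.4, 0.1, -0.5]
gripper_width: 0.0176
```

```bash
python3 - <<'E'
from h import *
s=observe();print(s["wrist_force"],s["moment"],s["gripper_width"],s["position"],s["clock"])
i=capture("wrist");cv2.imwrite("pics/w12.png",i)
crop("pics/w12.png","pics/w12c.png",250,160,140,180,3.3)
E
```

```text
[ 0.37629161  0.09676433 -0.48437816] [ 0.21228136 -0.08670311 -0.05909902] 0.017630140998736846 [0.59669819 0.2949254  0.13707538] 13.6
```

View pics/w12c.png

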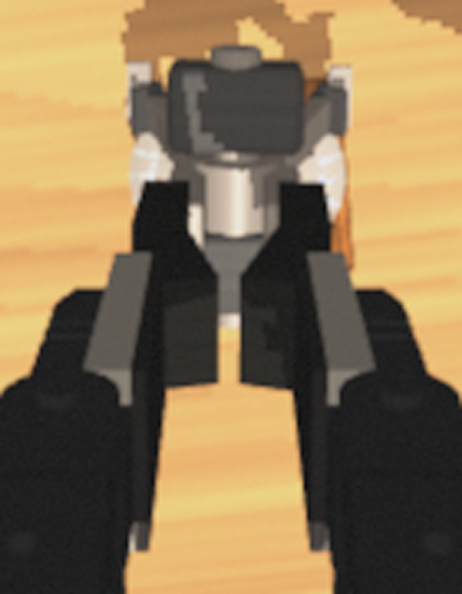

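Handles are clamped at about the lever stop: outer width measures roughly 16 mm at the top and 32 mm at the bottom. I lift slowly.

Emit:
{"op": "carry_out", "data": {
  "plan": [
    [0, 0, -0.3, 0],
    [0, 0, -0.4, 0],
    [0, 0, -0.5, 0],
    [0, 0, -0.5, 0],
    [0, 0, -0.3, 0],
    [0, 0, 0, 0],
    [0, 0, 0, 0]
  ],
  "fingers": 1.5,
  "squeeze": 30
}}

```text
clock: 14.35
position: [0.5966, 0.2933, 0.1583]
ee_rot: [-0.002, 0.998, -0.065, -0.008]
wrist_force: [-0.3, 0.6, -1.5]
gripper_width: 0.0177
```

```bash
python3 - <<'E'
from h import *
s=observe();print(s["wrist_force"],s["moment"],s["gripper_width"],s["position"],s["clock"])
cv2.imwrite("pics/s13.png",capture("scene"))
crop('pics/s13.png','pics/s13d.png',380,140,55,55,11)
i=capture("wrist");cv2.imwrite("pics/w13.png",i)
crop("pics/w13.png","pics/w13c.png",250,160,140,180,3.3)
E
```

```text
[-0.29708546  0.58731396 -1.5012655 ] [ 0.01531953 -0.01415002  0.00499711] 0.017654787544859354 [0.59657567 0.29330068 0.15832926] 14.35
```

View pics/s13d.png

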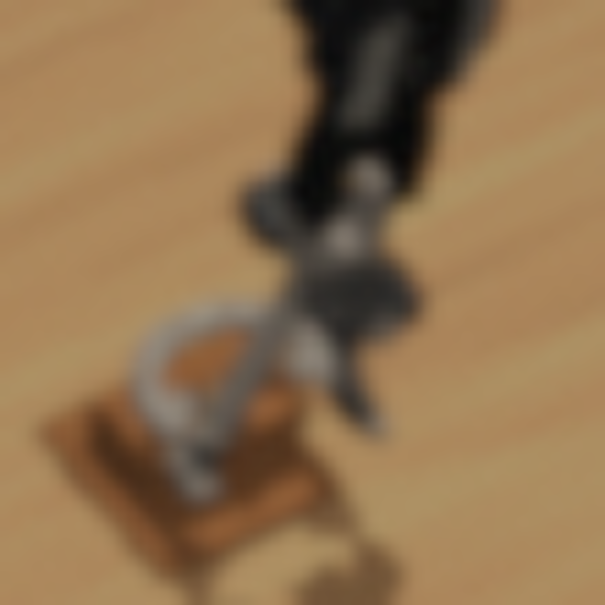

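View pics/w13c.png

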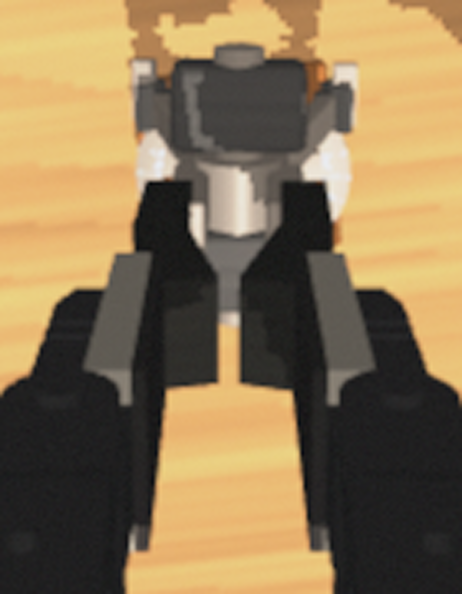

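The ring rides on the spread tips clear of the stand, and the opening is stable at 17.7 mm. I lift and head for the tray.

Emit:
{"op": "carry_out", "data": {
  "plan": [
    [0, 0, -0.8, 0],
    [0, 0, -1.2, 0],
    [0, 0, -1.5, 0],
    [0, 0, -1.5, 0],
    [0, 0, -1.2, 0],
    [-0.3, 0, -0.6, 0],
    [-0.5, 0.5, -0.2, 0],
    [-1, 1, 0, 0],
    [-1, 2, 0, 0],
    [-1, 2.5, 0, 0]
  ]
}}

```text
clock: 15.45
position: [0.5491, 0.2402, 0.2337]
ee_rot: [-0.003, 0.998, -0.063, -0.009]
wrist_force: [1.0, -0.4, -2.4]
gripper_width: 0.0179
```

```bash
python3 - <<'E'
from h import *
to((.43,-.015,.235),(.13,.99))
E
```

```text
t 15.45 pos [0.5491 0.2402 0.2337] w 0.017932903913045993 F [ 0.98 -0.39 -2.43]
delta tool cm [-8.61 26.82 -0.12] ty [-0.126 -0.992 -0.005] tz [-0.0171  0.0074 -0.9998]
yaw deg 0.25441552152989666
```

Emit:
{"op": "carry_out", "data": {
  "plan": [
    [-1, 3, 0, 0],
    [-1, 3, 0, 0],
    [-1, 3, 0, 0],
    [-1, 3, 0, 0],
    [-1, 3, 0, 0],
    [-1, 3, 0, 0],
    [-0.7, 2, 0, 0],
    [-0.4, 1, 0, 0],
    [0, 0.5, 0, 0],
    [0, 0, 0, 0]
  ]
}}

```text
clock: 16.45
position: [0.438, 0.0231, 0.232]
ee_rot: [-0.001, 0.998, -0.065, -0.011]
wrist_force: [-0.2, 0.7, -2.3]
gripper_width: 0.0175
```

```bash
python3 - <<'E'
from h import *
to((.43,-.015,.235),(.13,.99))
E
```

```text
t 16.45 pos [0.438  0.0231 0.232 ] w 0.017491503952765712 F [-0.19  0.74 -2.26]
delta tool cm [-0.3   3.88 -0.29] ty [-0.13  -0.992  0.   ] tz [-0.0227  0.0025 -0.9997]
yaw deg 0.013551061000693232
```

Emit:
{"op": "carry_out", "data": {
  "plan": [
    [-0.1, 1.5, -0.1, 0],
    [-0.1, 1.2, -0.1, 0],
    [0, 0.5, 0, 0],
    [0, 0, 0, 0],
    [0, 0, 0, 0]
  ]
}}

```text
clock: 16.95
position: [0.4337, -0.0049, 0.2338]
ee_rot: [-0.002, 0.998, -0.062, -0.011]
wrist_force: [0.1, 0.2, -1.8]
gripper_width: 0.0178
```

```bash
python3 - <<'E'
from h import *
import pickle
to((.43,-.015,.235),(.13,.99))
c=calibration("wrist");s=observe();pos=s["position"];M=rot();im=capture("wrist");cv2.imwrite("pics/w14.png",im);pickle.dump((c,pos,M),open("w14.pkl","wb"))
for n in("scene","top"): cv2.imwrite(f"pics/{n}14.png",capture(n))
S=calibration("scene");T=calibration("top");p=pos+M@OFF
print(p,proj(S,p),proj(T,p))
E
```

```text
t 16.95 pos [ 0.4337 -0.0049  0.2338] w 0.017836591555408995 F [ 0.09  0.24 -1.84]
delta tool cm [-0.25  1.04 -0.11] ty [-0.124 -0.992 -0.003] tz [-0.0218  0.0054 -0.9997]
yaw deg 0.35835359052975385
[ 0.42993204 -0.00420831  0.13290036] [284.00291371 165.98500713] [340.13491096 256.1072844 ]
```

View pics/w14.png

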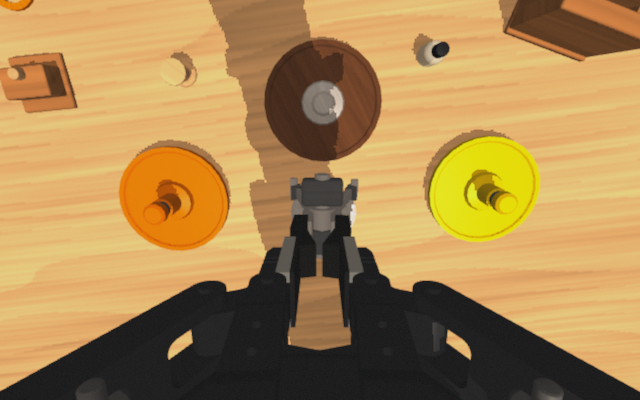

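View pics/scene14.png

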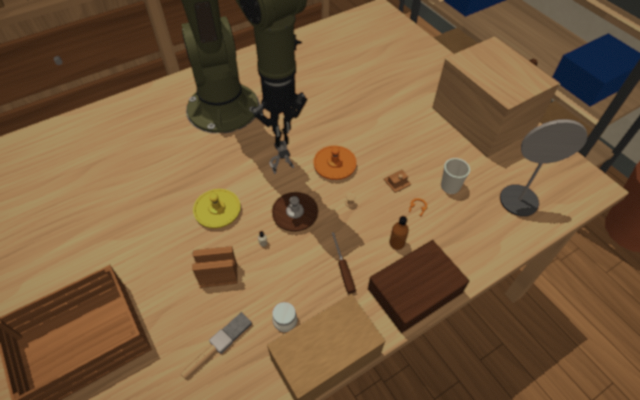

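View pics/top14.png

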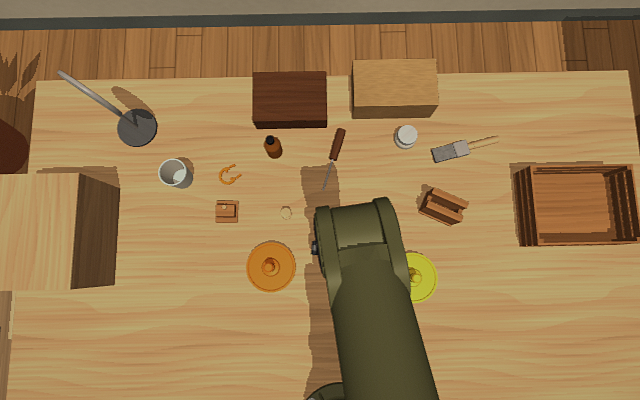

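```bash
python3 - <<'E'
from h import *
crop("pics/w14.png","pics/w14c.png",255,30,140,140,5)
crop("pics/scene14.png","pics/s14c.png",260,135,46,42,14)
crop("pics/w14.png","pics/w14d.png",275,165,90,100,6)
E
```

```text
(no output)
```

View pics/w14c.png

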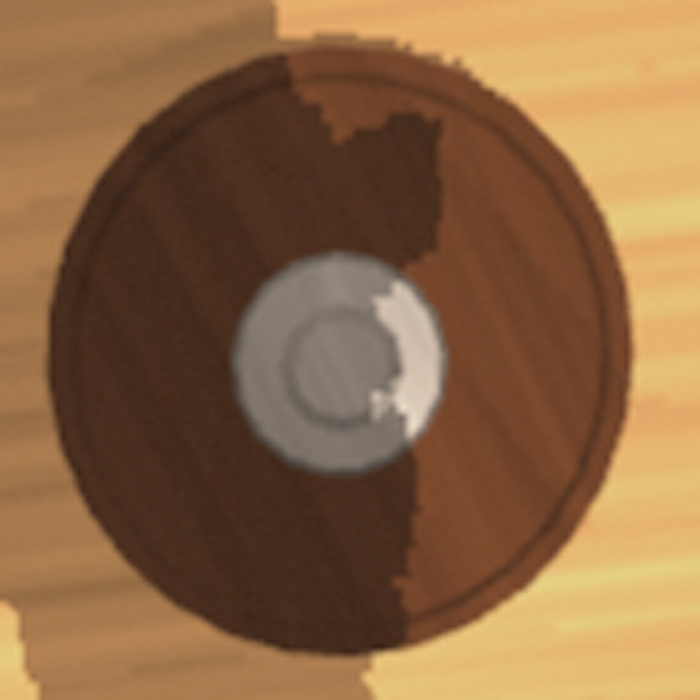

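View pics/s14c.png

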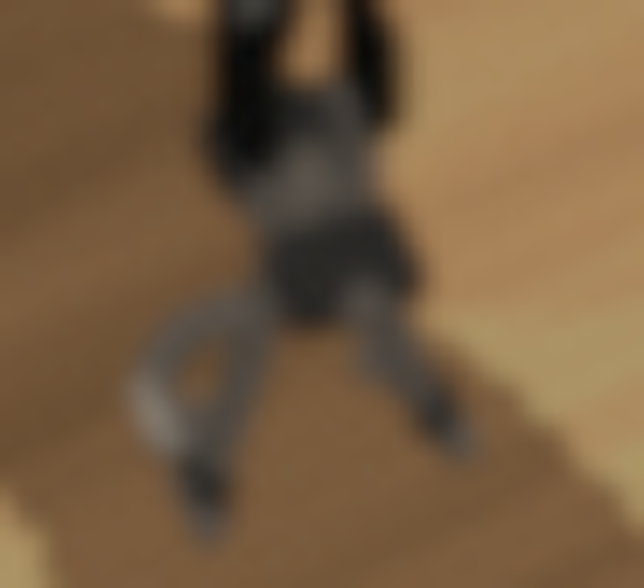

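View pics/w14d.png

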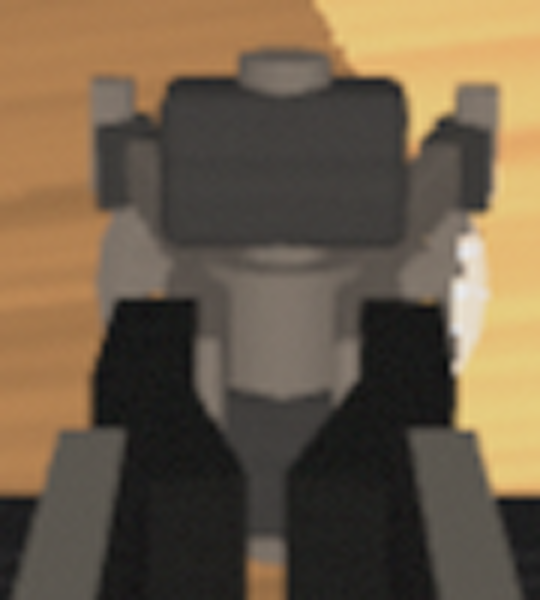

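```bash
python3 - <<'E'
from h import *
import pickle
C,pos,M=pickle.load(open("w14.pkl","rb"));S=calibration("scene")
f=lambda C,k,x0,y0:(lambda u,v:(C,((u+.5)/k-.5+x0,(v+.5)/k-.5+y0)))
w=f(C,6,275,165);ws=f(C,5,255,30);sc=f(S,14,260,135)
print("cam",C["extrinsics"][:3,3])
for z in (.125,.130,.135):
  a=onz(*w(111,77),z);b=onz(*w(478,83),z);m=(a+b)/2;y=(a-b);L=np.linalg.norm(y)
  ra=onz(*w(98,290),z);rb=onz(*w(488,290),z);rc=(ra+rb)/2
  ax=np.array([y[1],-y[0],0])/L
  print(z,"tabend mid",m.round(4),"sep",L.round(4),"ring w",np.linalg.norm(ra-rb).round(4),"rc",rc.round(4),"ang",np.degrees(np.arctan2(*y[[1,0]])).round(1),"axis dist",(m-rc)@ax,
   "c from tabend",(m-.029*ax).round(4),"tool frame",(M.T@(m-.029*ax-pos)).round(4))
print("tri tabL",tri(w(111,77),sc(462,450)),"tabR",tri(w(478,83),sc(208,535)))
for z in (.072,): print("stub",onz(*ws(343,366),z))
print("hub",onz(*ws(340,362),.022),"tray",onz(*ws(342,350),.02))
E
```

```text
cam [ 0.50295074 -0.01334928  0.40352572]
0.125 tabend mid [ 0.4386 -0.0083  0.125 ] sep 0.0522 ring w 0.0572 rc [ 0.4073 -0.0042  0.125 ] ang 81.9 axis dist 0.03155929729245026 c from tabend [ 0.4099 -0.0042  0.125 ] tool frame [-0.0213  0.0025  0.1093]
0.13 tabend mid [ 0.4398 -0.0084  0.13  ] sep 0.0513 ring w 0.0562 rc [ 0.4091 -0.0044  0.13  ] ang 81.9 axis dist 0.030992755399756818 c from tabend [ 0.4111 -0.0043  0.13  ] tool frame [-0.0202  0.0024  0.1043]
0.135 tabend mid [ 0.4409 -0.0084  0.135 ] sep 0.0503 ring w 0.0552 rc [ 0.4108 -0.0046  0.135 ] ang 81.9 axis dist 0.030426213507063274 c from tabend [ 0.4122 -0.0044  0.135 ] tool frame [-0.0192  0.0024  0.0993]
tri tabL (array([0.44292354, 0.01579218, 0.13070125]), [np.float64(0.0013148488297722149), np.float64(0.0013148488297720948)]) tabR (array([ 0.43508629, -0.03487184,  0.12927277]), [np.float64(0.0014015916546016095), np.float64(0.001401591654601651)])
stub [ 0.49931244 -0.01569636  0.072     ]
hub [ 0.49968325 -0.01549956  0.022     ] tray [ 0.50213076 -0.01625585  0.02      ]
```

```bash
python3 - <<'E'
from h import *
ims=[]
for n in ("wrist6","w14"):
    im=cv2.imread(f"pics/{n}.png")[165:270,280:360]; ims.append(cv2.resize(im,None,fx=5,fy=5,interpolation=cv2.INTER_CUBIC))
cv2.imwrite("pics/cmp14.png",np.hstack(ims))
for n in ("w4","wrist6","w13","w14"):
    g=cv2.cvtColor(cv2.imread(f"pics/{n}.png"),cv2.COLOR_BGR2GRAY).astype(float)
    r=g[184:200,285:355].mean(0); print(n,r.round(0).astype(int).tolist())
    c=g[160:270,314:326].mean(1);print(c.round(0).astype(int).tolist())
E
```

```text
w4 [147, 147, 146, 146, 146, 146, 146, 146, 146, 146, 146, 146, 145, 120, 70, 68, 73, 74, 71, 71, 71, 71, 69, 67, 66, 68, 68, 67, 66, 67, 67, 67, 67, 67, 67, 67, 67, 67, 67, 67, 67, 67, 67, 67, 67, 67, 67, 67, 67, 67, 67, 67, 67, 67, 65, 63, 66, 114, 144, 144, 144, 144, 144, 144, 144, 144, 144, 144, 144, 144]
[134, 132, 135, 137, 128, 107, 94, 96, 97, 96, 90, 78, 71, 82, 89, 100, 115, 119, 118, 117, 106, 80, 64, 66, 67, 67, 66, 67, 67, 68, 68, 68, 66, 66, 65, 66, 67, 68, 68, 66, 67, 76, 91, 103, 108, 109, 104, 110, 148, 152, 114, 91, 129, 182, 201, 200, 200, 200, 200, 200, 200, 200, 200, 200, 199, 200, 199, 199, 199, 199, 199, 199, 193, 150, 90, 94, 108, 114, 113, 113, 113, 113, 113, 112, 109, 107, 108, 109, 110, 111, 109, 106, 105, 106, 106, 105, 103, 106, 156, 187, 186, 179, 153, 120, 104, 106, 177, 208, 208, 201]
wrist6 [195, 195, 195, 194, 195, 194, 194, 182, 154, 139, 129, 116, 132, 145, 117, 81, 94, 101, 103, 104, 104, 105, 105, 105, 105, 105, 106, 106, 106, 106, 106, 106, 107, 108, 108, 109, 110, 109, 108, 108, 109, 107, 105, 105, 105, 105, 106, 106, 106, 107, 108, 106, 95, 74
[... 1504 characters left out ...]
 69, 56, 61, 63, 64, 64, 64, 64, 64, 64, 64, 64, 65, 64, 64, 64, 64, 64, 64, 64, 64, 64, 64, 64, 64, 64, 64, 64, 64, 64, 64, 64, 64, 64, 65, 64, 64, 65, 64, 63, 60, 74, 113, 127, 113, 102, 91, 81, 79, 78, 73, 64, 65, 66]
[68, 112, 134, 134, 133, 131, 132, 133, 135, 136, 135, 134, 126, 105, 90, 103, 112, 110, 106, 100, 80, 62, 63, 64, 64, 64, 64, 64, 65, 65, 65, 63, 62, 63, 64, 65, 65, 64, 63, 63, 63, 64, 63, 63, 60, 65, 92, 109, 101, 89, 98, 113, 116, 116, 116, 116, 116, 116, 116, 116, 116, 116, 116, 116, 116, 116, 116, 116, 116, 112, 95, 70, 62, 63, 64, 63, 63, 63, 64, 63, 60, 56, 50, 48, 47, 48, 48, 47, 48, 47, 47, 47, 48, 46, 56, 69, 73, 74, 77, 82, 82, 78, 75, 75, 77, 78, 78, 77, 76, 77]
```

View pics/cmp14.png

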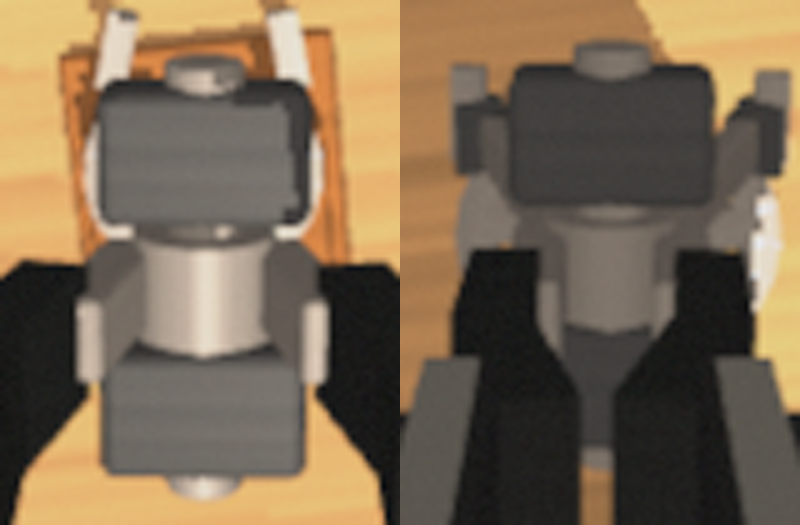

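```bash
python3 - <<'E'
from h import *
import pickle
C,pos,M=pickle.load(open("w14.pkl","rb"))
E=C["extrinsics"]
for (u,v,D) in [(322,193,.210),(322,193,.212),(322,193,.214)]:
    d=np.linalg.inv(C["mtx"])@[u,v,1.]*D; p=E[:3,:3]@[d[0],-d[1],-d[2]]+E[:3,3]; print(p, "origin z",p[2]-.006,"tips",p[2]-.081, M.T@(p-pos))
# w1 check: caddy cam; same for w4 unknown pose. 
E=E[:3,:3];print("axes",E.T@M)
E
```

```text
[ 0.44673967 -0.0074422   0.20124195] origin z 0.19524194625702865 tips 0.12024194625702865 [0.0139532  0.0009439  0.03229241]
[ 0.44620432 -0.00738594  0.19931543] origin z 0.19331543416161934 tips 0.11831543416161934 [0.01345804 0.00095956 0.03423039]
[ 0.44566898 -0.00732969  0.19738892] origin z 0.19138892206621003 tips 0.11638892206621003 [0.01296287 0.00097522 0.03616837]
axes [[-4.05655375e-04  9.99999482e-01  9.33436138e-04]
 [ 9.65065343e-01  1.46915091e-04  2.62009279e-01]
 [ 2.62009006e-01  1.00711234e-03 -9.65064903e-01]]
```

```bash
cat >> h.py <<'E'
OFFR=np.array([-.0213,.0024,.1055])
def ring(target,ydir=None):
    s=observe();M=rot();p=s["position"]+M@OFFR
    print("ring",p.round(4));to(np.asarray(target)-M@OFFR,ydir)
E
python3 - <<'E'
from h import *
ring((.4993,-.0157,.10),(.13,.99))
E
```

```text
ring [ 0.4099 -0.0042  0.1288]
t 17.1 pos [ 0.4336 -0.005   0.2338] w 0.017678448403044153 F [ 0.17 -0.34 -1.53]
delta tool cm [9.08 0.04 2.68] ty [-0.124 -0.992 -0.002] tz [-0.0218  0.0052 -0.9997]
yaw deg 0.375852753829427
```

Emit:
{"op": "carry_out", "data": {
  "plan": [
    [1, 0, 0, 0],
    [1.5, 0, 0, 0],
    [1.8, 0, 0.3, 0],
    [1.8, 0, 0.6, 0],
    [1.2, 0, 0.6, 0],
    [0.6, 0, 0.3, 0],
    [0, 0, 0, 0],
    [0, 0, 0, 0]
  ]
}}

```text
clock: 17.9
position: [0.5176, -0.0135, 0.2126]
ee_rot: [-0.002, 0.998, -0.061, -0.011]
wrist_force: [-0.5, 0.4, -1.7]
gripper_width: 0.018
```

```bash
python3 - <<'E'
from h import *
ring((.4993,-.0157,.10),(.13,.99))
E
```

```text
ring [ 0.4939 -0.0127  0.1076]
t 17.9 pos [ 0.5176 -0.0135  0.2126] w 0.017966636713290976 F [-0.5   0.38 -1.74]
delta tool cm [0.58 0.23 0.75] ty [-0.122 -0.993 -0.003] tz [-0.0214  0.0057 -0.9998]
yaw deg 0.4907463966724369
```

Emit:
{"op": "carry_out", "data": {
  "plan": [
    [0.35, 0.15, 0.2, 0.3],
    [0.1, 0, 0.3, 0],
    [0, 0, 0, 0],
    [0, 0, 0, 0],
    [0, 0, 0, 0]
  ]
}}

```text
clock: 18.4
position: [0.5208, -0.0157, 0.2082]
ee_rot: [-0.002, 0.998, -0.064, -0.01]
wrist_force: [0.1, 0.2, -1.7]
gripper_width: 0.0176
```

```bash
python3 - <<'E'
from h import *
import pickle
ring((.4993,-.0157,.10),(.13,.99))
pickle.dump((calibration("wrist"),observe()["position"],rot()),open("w15.pkl","wb"))
cv2.imwrite("pics/s15.png",capture("scene"));cv2.imwrite("pics/w15.png",capture("wrist"))
crop('pics/s15.png','pics/s15d.png',265,165,60,60,11)
crop('pics/w15.png','pics/w15d.png',250,140,140,130,5)
S=calibration("scene");s=observe();M=rot();p=s["position"]+M@OFFR
for q in (p,p+M[:,0]*.029,p+M[:,0]*.029+M[:,1]*.025,p+M[:,0]*.029-M[:,1]*.025,(.4993,-.0157,.072)): print(((proj(S,q)-[265,165]+.5)*11-.5).round(0))
E
```

```text
ring [ 0.4972 -0.0148  0.1032]
t 18.4 pos [ 0.5208 -0.0157  0.2082] w 0.01758635873053408 F [ 0.14  0.15 -1.72]
delta tool cm [0.22 0.06 0.31] ty [-0.127 -0.992 -0.002] tz [-0.0206  0.0051 -0.9998]
yaw deg 0.1692870118853229
[322. 298.]
[371. 389.]
[273. 425.]
[468. 353.]
[328. 382.]
```

View pics/s15d.png

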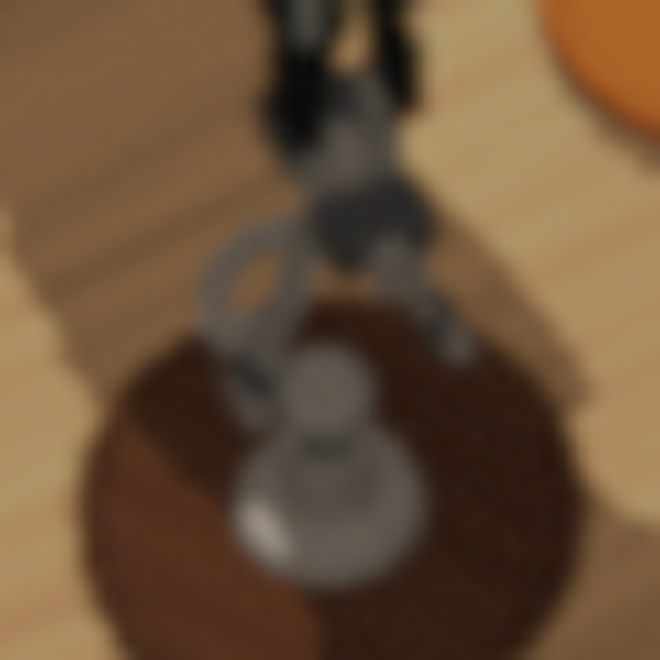

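View pics/w15d.png

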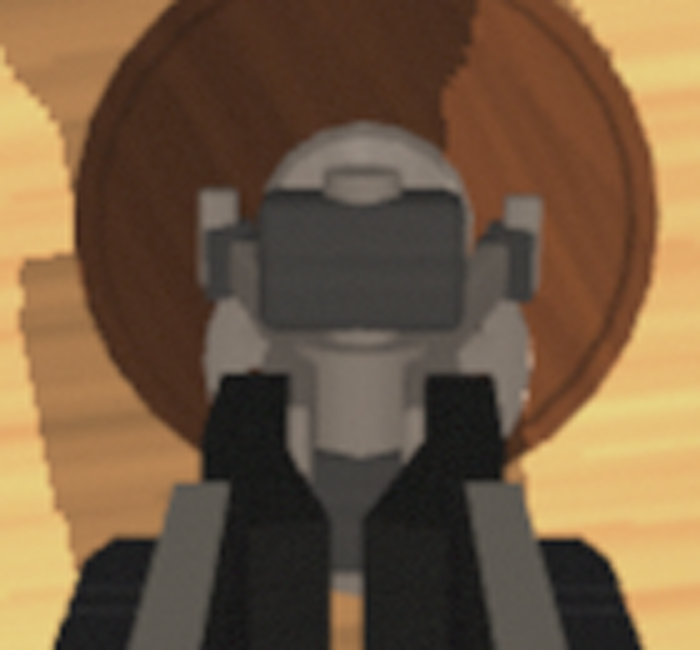

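In the scene view the tab ends sit about 1.3 px left of where the wrist estimate puts them, while the stub top agrees. I split the difference in the ring offset and re-centre.

```bash
sed -i 's/^OFFR=.*/OFFR=np.array([-.0222,.0040,.1055])/' h.py; python3 - <<'E'
from h import *
import pickle
ring((.4993,-.0157,.085),(.13,.99))
C,pos,M=pickle.load(open("w15.pkl","rb"))
w=lambda u,v:(C,((u+.5)/5-.5+250,(v+.5)/5-.5+140))
z=pos[2]-.1035
a=onz(*w(219,190),z);b=onz(*w(523,198),z);m=(a+b)/2
print(M.T@(m-pos),np.linalg.norm(a-b)); print("flange edges y",onz(*w(260,200),.024),onz(*w(470,200),.024),"top",onz(*w(365,122),.024))
E
```

```text
ring [ 0.4962 -0.0163  0.1032]
t 18.5 pos [ 0.5209 -0.0157  0.2082] w 0.01771067986042442 F [-0.04 -0.4  -1.72]
delta tool cm [ 0.34 -0.09  1.81] ty [-0.127 -0.992 -0.002] tz [-0.0206  0.0051 -0.9998]
yaw deg 0.1755725166927273
[0.00838978 0.00301312 0.10333888] 0.0509318119685967
flange edges y [0.50970007 0.00638788 0.024     ] [ 0.50391353 -0.03884517  0.024     ] top [ 0.52381611 -0.01837141  0.024     ]
```

Emit:
{"op": "carry_out", "data": {
  "plan": [
    [0.25, -0.05, 0.5, 0],
    [0.05, 0, 0.6, 0],
    [0, 0, 0.4, 0],
    [0, 0, 0, 0],
    [0, 0, 0, 0]
  ]
}}

```text
clock: 19.0
position: [0.5237, -0.0154, 0.1914]
ee_rot: [-0.002, 0.998, -0.064, -0.011]
wrist_force: [0.7, -0.2, -2.6]
gripper_width: 0.0174
```

```bash
python3 - <<'E'
from h import *
ring((.4993,-.0156,.085),(.13,.99))
cv2.imwrite("pics/s16.png",capture("scene"))
crop('pics/s16.png','pics/s16d.png',265,165,60,60,11)
S=calibration("scene");s=observe();M=rot();p=s["position"]+M@OFFR
for q in (p,p+M[:,0]*.029,p+M[:,0]*.029+M[:,1]*.0255,p+M[:,0]*.029-M[:,1]*.0255,(.4993,-.0157,.072)): print(((proj(S,q)-[265,165]+.5)*11-.5).round(0))
E
```

```text
ring [ 0.4989 -0.0161  0.0864]
t 19.0 pos [ 0.5237 -0.0154  0.1914] w 0.017391986756686423 F [ 0.65 -0.22 -2.58]
delta tool cm [ 0.04 -0.05  0.14] ty [-0.127 -0.992 -0.002] tz [-0.0211  0.0051 -0.9998]
yaw deg 0.1753744947184179
[324. 346.]
[372. 437.]
[273. 474.]
[470. 401.]
[328. 382.]
```

View pics/s16d.png

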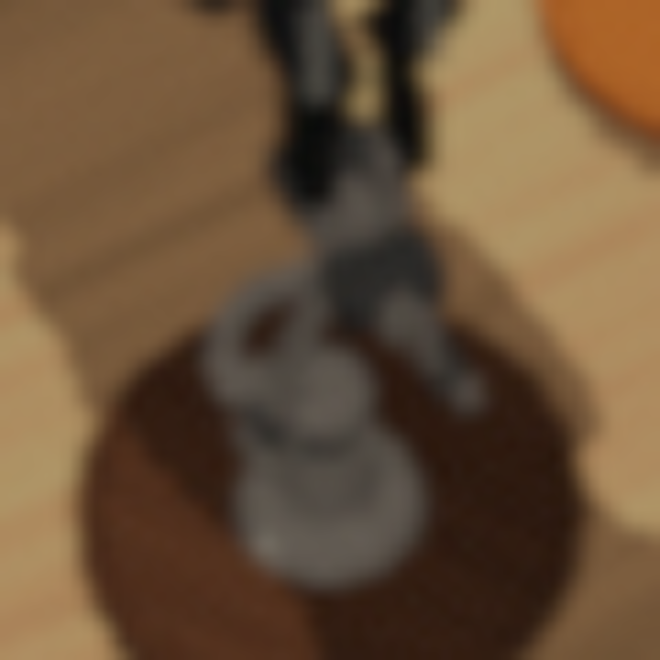

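Emit:
{"op": "carry_out", "data": {
  "plan": [
    [0.03, -0.03, 0.3, 0],
    [0, 0, 0.4, 0],
    [0, 0, 0.3, 0],
    [0, 0, 0, 0],
    [0, 0, 0, 0]
  ]
}}

```text
clock: 19.55
position: [0.5238, -0.0151, 0.1807]
ee_rot: [-0.002, 0.998, -0.064, -0.011]
wrist_force: [0.3, -0.2, -1.1]
gripper_width: 0.0177
```

```bash
python3 - <<'E'
from h import *
ring((.4993,-.0156,.055),(.13,.99));print(observe()["moment"])
E
```

```text
ring [ 0.4991 -0.0157  0.0757]
t 19.55 pos [ 0.5238 -0.0151  0.1807] w 0.017678802158427633 F [ 0.27 -0.23 -1.13]
delta tool cm [ 0.06 -0.01  2.07] ty [-0.127 -0.992 -0.002] tz [-0.0208  0.0052 -0.9998]
yaw deg 0.17892074102760588
[ 0.00408487 -0.0090513   0.0042271 ]
```

Emit:
{"op": "carry_out", "data": {
  "plan": [
    [0, 0, 0.3, 0],
    [0, 0, 0.3, 0],
    [0, 0, 0.2, 0],
    [0, 0, 0, 0],
    [0, 0, 0, 0]
  ]
}}

```text
clock: 20.05
position: [0.5238, -0.015, 0.1721]
ee_rot: [-0.002, 0.998, -0.064, -0.01]
wrist_force: [-1.1, 0.3, -1.2]
gripper_width: 0.0176
```

```bash
python3 - <<'E'
from h import *
ring((.4993,-.0156,.055),(.13,.99));print(observe()["moment"])
cv2.imwrite("pics/s17.png",capture("scene"))
crop('pics/s17.png','pics/s17d.png',265,165,60,60,11)
E
```

```text
ring [ 0.4991 -0.0157  0.0671]
t 20.05 pos [ 0.5238 -0.015   0.1721] w 0.017585788266635618 F [-1.12  0.28 -1.23]
delta tool cm [ 0.05 -0.    1.21] ty [-0.127 -0.992 -0.002] tz [-0.0206  0.0051 -0.9998]
yaw deg 0.17371466298633756
[ 0.04051167 -0.09058532  0.02542298]
```

View pics/s17d.png

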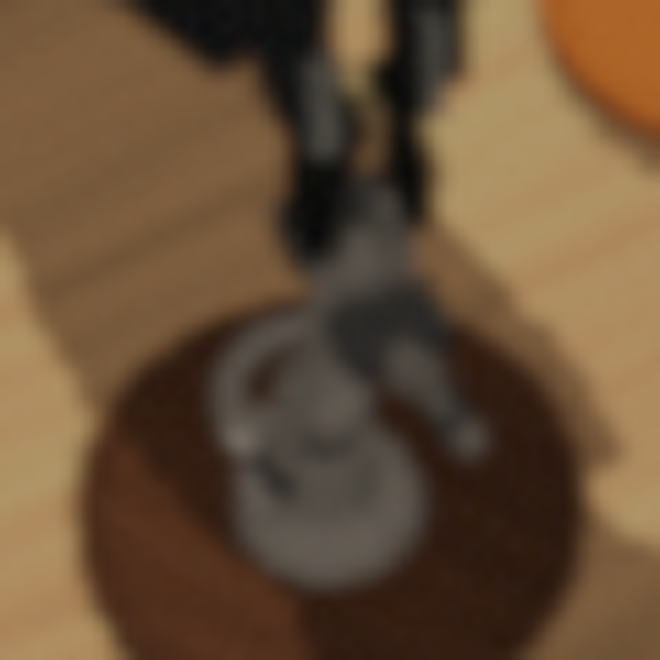

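Emit:
{"op": "carry_out", "data": {
  "plan": [
    [0, 0, 0, 0],
    [0, 0, 0, 0]
  ]
}}

```text
clock: 20.3
position: [0.5239, -0.015, 0.1723]
ee_rot: [-0.002, 0.998, -0.064, -0.01]
wrist_force: [-0.2, 1.1, -1.9]
gripper_width: 0.0176
```

```bash
python3 - <<'E'
from h import *
for i in range(5):
    s=observe();print(s["wrist_force"].round(2),s["moment"].round(3),s["position"].round(4)); capture("scene")
i=capture("wrist");cv2.imwrite("pics/w17.png",i)
crop('pics/w17.png','pics/w17d.png',250,140,140,130,5)
E
```

```text
[-0.22  1.11 -1.93] [ 0.011 -0.049  0.007] [ 0.5239 -0.015   0.1723]
[ 0.89  0.09 -0.96] [-0.003 -0.062 -0.02 ] [ 0.5239 -0.015   0.1723]
[ 0.39 -0.33 -1.71] [ 0.011  0.006 -0.003] [ 0.5239 -0.015   0.1723]
[-0.49 -0.34 -0.96] [ 0.032 -0.013  0.006] [ 0.5238 -0.015   0.1722]
[-0.32  0.21 -0.86] [-0.002 -0.037 -0.009] [ 0.5238 -0.015   0.1722]
```

View pics/w17d.png

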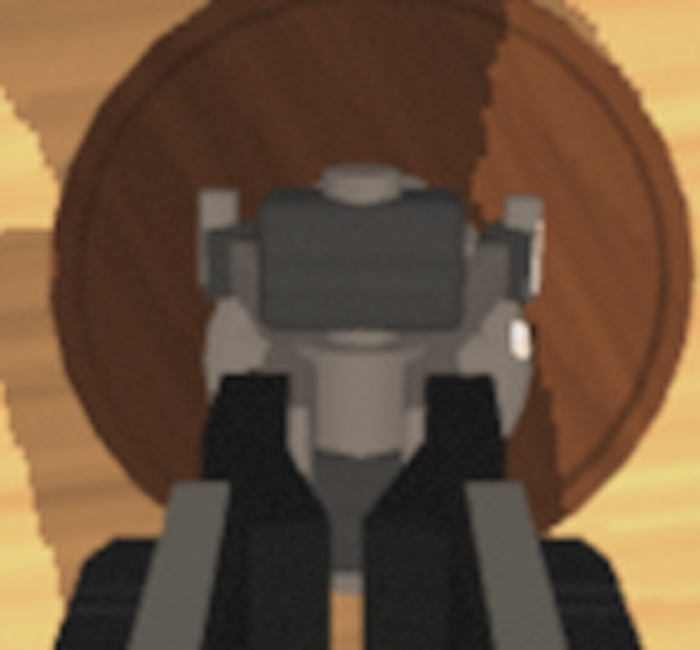

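The ring is still seated: tabs are at the same pixels as before (219 and 523), and their midpoint of 371 matches the tray centre at 372. Continuing down.

Emit:
{"op": "carry_out", "data": {
  "plan": [
    [0.03, 0, 0.3, 0],
    [0, 0, 0.3, 0],
    [0, 0, 0.3, 0],
    [0, 0, 0.1, 0],
    [0, 0, 0, 0],
    [0, 0, 0, 0]
  ]
}}

```text
clock: 21.2
position: [0.5237, -0.015, 0.161]
ee_rot: [-0.002, 0.998, -0.064, -0.011]
wrist_force: [-0.4, 0.0, -2.1]
gripper_width: 0.0178
```

```bash
python3 - <<'E'
from h import *
ring((.4993,-.0156,.055),(.13,.99))
F=[]
for i in range(6):
    s=observe();F.append([*s["wrist_force"],*s["moment"]]);im=capture("scene")
cv2.imwrite("pics/s18.png",im);print(np.mean(F,0).round(3))
crop('pics/s18.png','pics/s18d.png',265,165,60,60,11)
E
```

```text
ring [ 0.4989 -0.0156  0.056 ]
t 21.2 pos [ 0.5237 -0.015   0.161 ] w 0.01776286711239702 F [-0.35  0.03 -2.07]
delta tool cm [ 0.04 -0.01  0.09] ty [-0.127 -0.992 -0.002] tz [-0.0211  0.0052 -0.9998]
yaw deg 0.1770363483849321
[-0.02   0.268 -2.268 -0.006 -0.05  -0.011]
```

View pics/s18d.png

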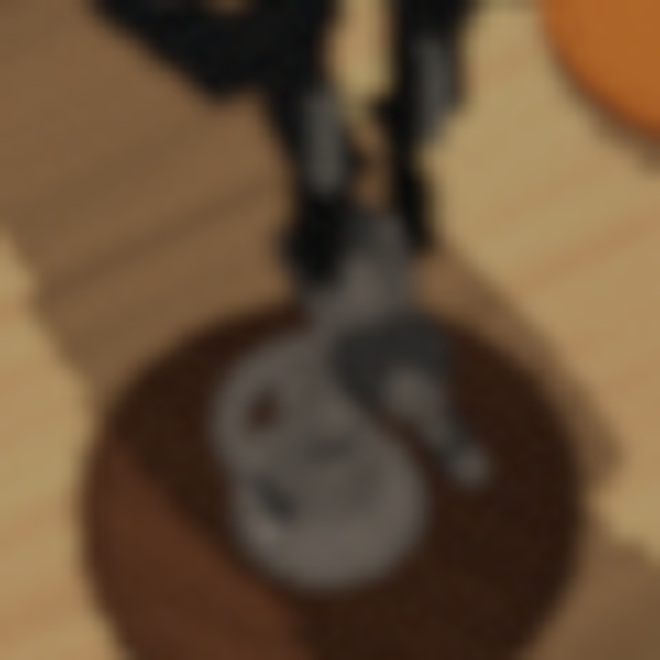

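Emit:
{"op": "carry_out", "data": {
  "plan": [
    [0.03, 0, 0.1, 0],
    [0, 0, 0.02, 0],
    [0, 0, 0, 0],
    [0, 0, 0, 0],
    [0, 0, 0, 0]
  ]
}}

```text
clock: 22.0
position: [0.5242, -0.0151, 0.1599]
ee_rot: [-0.002, 0.998, -0.064, -0.01]
wrist_force: [0.6, -0.2, -1.5]
gripper_width: 0.0181
```

```bash
python3 - <<'E'
from h import *
ring((.4993,-.0156,.055),(.13,.99))
F=[]
for i in range(8):
    s=observe();F.append([*s["wrist_force"],*s["moment"]]);im=capture("scene")
cv2.imwrite("pics/s19.png",im);print(np.mean(F,0).round(3))
cv2.imwrite("pics/w19.png",capture("wrist"));crop('pics/w19.png','pics/w19d.png',250,140,140,130,5)
S=calibration("scene");s=observe();M=rot();p=s["position"]+M@OFFR
print(s["position"],s["gripper_width"],s["joint_velocities"].round(3))
for q in (p,p+M[:,0]*.029+M[:,1]*.0255,p+M[:,0]*.029-M[:,1]*.0255,(.4993,-.0157,.072)): print(((proj(S,q)-[265,165]+.5)*11-.5).round(0))
crop('pics/s19.png','pics/s19d.png',275,180,40,40,15)
E
```

```text
ring [ 0.4995 -0.0157  0.0549]
t 22.0 pos [ 0.5242 -0.0151  0.1599] w 0.01812158511316101 F [ 0.59 -0.15 -1.49]
delta tool cm [-0.02 -0.01 -0.01] ty [-0.127 -0.992 -0.002] tz [-0.0205  0.0051 -0.9998]
yaw deg 0.17208558803025475
[ 0.12   0.118 -1.602 -0.011 -0.043 -0.01 ]
[ 0.5241563  -0.01508488  0.15994127] 0.017987416596619142 [-0.     0.002 -0.    -0.001 -0.     0.     0.   ]
[331. 424.]
[281. 550.]
[474. 477.]
[328. 382.]
```

View pics/s19d.png

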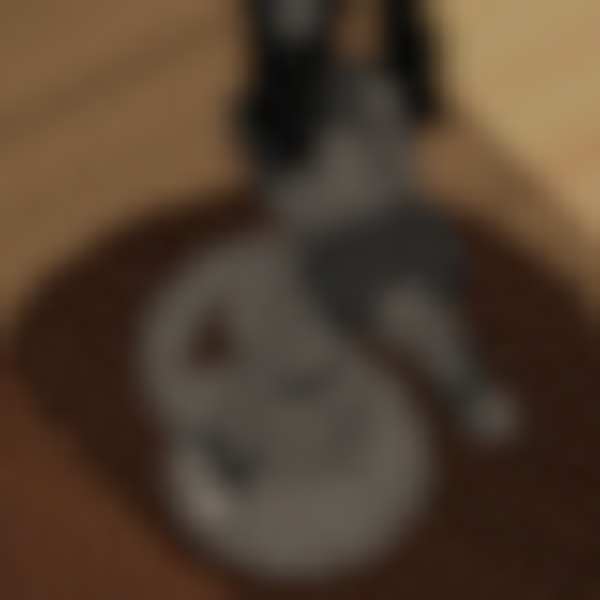

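View pics/w19d.png

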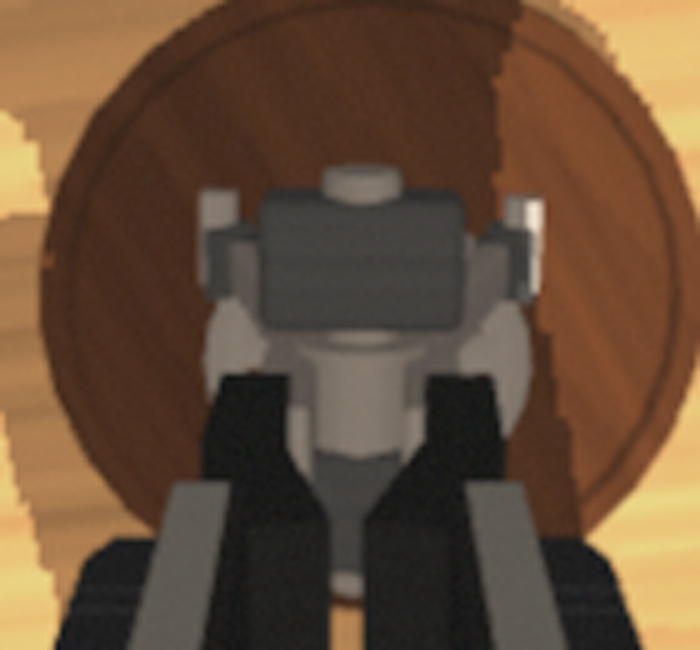

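```bash
python3 - <<'E'
from h import *
im=cv2.imread("pics/w19.png");C=calibration("wrist");M=rot();pos=observe()["position"]
# fit tray outline: predicted ellipse vs. image; print predicted rim points for stub (.4993,-.0157)
for c in [(.4993,-.0157)]:
  v=im.copy();v=cv2.resize(v[100:300,230:430],None,fx=3,fy=3,interpolation=cv2.INTER_CUBIC)
  for r,z,col in[(.065,.02,(255,255,0)),(.012,.072,(0,255,0)),(.012,.05,(0,255,255))]:
    for a in np.linspace(0,2*np.pi,120):
      u=(proj(C,(c[0]+r*np.cos(a),c[1]+r*np.sin(a),z))-[230,100]+.5)*3-.5
      cv2.circle(v,(int(round(u[0])),int(round(u[1]))),1,col,-1)
  rc=pos+M@OFFR
  for r,col in((.027,(255,0,255)),(.024,(255,0,255))):
   for a in np.linspace(0,2*np.pi,120):
      u=(proj(C,(rc[0]+r*np.cos(a),rc[1]+r*np.sin(a),rc[2]+.002))-[230,100]+.5)*3-.5
      cv2.circle(v,(int(round(u[0])),int(round(u[1]))),1,col,-1)
cv2.imwrite("pics/ov19.png",v)
E
```

```text
(no output)
```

View pics/ov19.png

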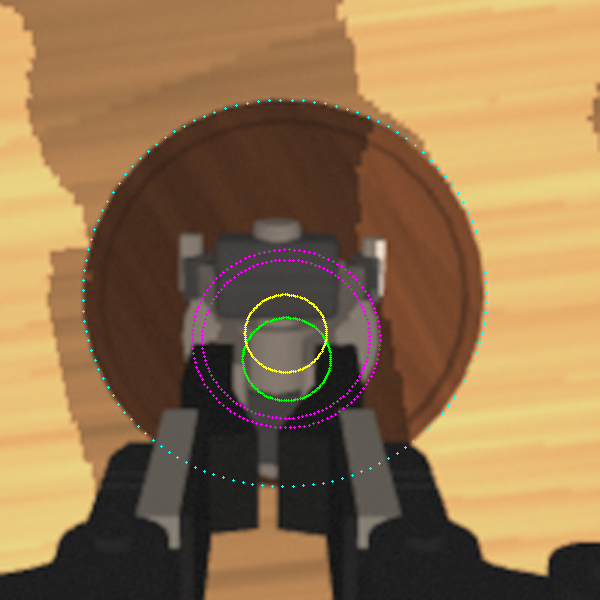

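The tray outline overlays exactly. The ring is within about 1–2 mm of the stub axis, its height estimate is 0.055 m, and no contact force shows. Handing in.

```bash
python3 - <<'E'
from rig import *
print(sign_off()); s=observe(); print(s["clock"],s["position"],s["wrist_force"],s["gripper_width"])
E
```

```text
the job is handed in; nothing more can be done
None
the job is handed in; nothing more can be done
```

I fitted the spread ring around the stub at the groove and handed the job in at about 22 s with the pliers still squeezed. No verdict was reported.

I lifted the pliers from the caddy, put the closed tips in the ring's gap and squeezed to the lever stop. I then carried the ring to the tray and lowered it over the stub.

**Last checks before hand-in:**
- **Height:** the ring's mid plane was estimated at 0.055 m, level with the groove. The scene view suggested it may sit about 1–2 mm lower.
- **Centring:** the ring was within about 1–2 mm of the stub axis. The projected tray rim matched the wrist picture.
- **Contact:** the averaged wrist force was about -1.6 N. That is roughly the weight of the pliers and ring, so there was no sign of the ring or pliers resting on the stub or tray.
- **Ring on the tips:** the tabs stayed at the same pixels in the wrist view during the descent, so the ring had not shifted.
- **Bystanders:** I never touched them, and they looked in place in the overview pictures before the final descent; I did not check each one after that.

**Where measurements disagreed or things shifted:**
- **Sideways ring position:** the wrist and scene cameras differed by about 2–3 mm. I used a value between them.
- **Pliers in the grip:** they slid down about 4 mm and rolled about 0.03 rad while I squeezed. I took the ring's height from when it was last resting on the stand, and camera triangulation agreed.
- **Spread amount:** I judged the ring fully spread from the pictures and the finger opening of about 18 mm; I could not read the joint directly.

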